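Unload the tank-sample carrier onto the test bench

TASK

First, with the bottles still in the carrier, lift the retaining bar straight up out of its two brackets and lay it lengthwise along the middle of the black mat, grip up. Then take out the three sample bottles one by one and stand each upright in the middle of the coaster that matches its cap's colour. Do not knock a bottle over, and leave the tasting glass where it stands.

Things in the scene. Friction and masses are not known exactly. Their poses are not given: they have to be found in the camera images.
- carrier: Fixed white sample carrier, 90 (its x) x 250 (its y) mm. Origin: centre of its underside, on the table; z up. Its floor, on which the bottles stand, is 12 mm up; low walls and dividers rise to 30 mm and form three compartments in a row along its y, at y = -62, 0, +62 mm. At each end (y = +-115 mm) stands a steel bracket 44 mm (x) by 10 mm (y), with an open-topped U-slot 24 mm wide in x: slot floor 99 mm, prong tops 113 mm above the table.
- bar: Loose retaining bar, aluminium, 18 x 250 x 18 mm (x, y, z), about 0.2 kg, lying along the carrier's y in the two bracket slots, 2 mm above the bottle caps, so no bottle can come out under it. Black grip block upright on its middle: 18 mm in x (flush with the bar's sides), 44 mm in y, from 18 to 52 mm above the underside. Origin: centre of the underside; y along the bar, z up towards the grip. Starts square to the carrier; comes out straight up.
- mat: Black rubber mat, fixed flat on the table, 80 (x) x 300 (y) x 4 mm thick: where the bar goes, along the mat's y. Origin: centre of its underside; top surface 4 mm above it.
- glass: Clear stemmed tasting glass, loose, 64 mm wide, 135 mm tall, a bystander near the right side of the work: leave it alone. Origin: centre of the underside of its foot.
- bottle_red: Loose green-glass sample bottle with a red cap and red band, closed, about 0.16 kg. Round body 44 mm across, straight up to 60 mm; cap 36 mm across from 67 mm to the top at 85 mm. Origin: centre of its underside; z along its axis, up. Starts upright in one of the carrier's compartments (which one varies).
- bottle_yellow: Loose green-glass sample bottle with a yellow cap and yellow band, closed, about 0.16 kg. Round body 44 mm across, straight up to 60 mm; cap 36 mm across from 67 mm to the top at 85 mm. Origin: centre of its underside; z along its axis, up. Starts upright in one of the carrier's compartments (which one varies).
- bottle_blue: Loose green-glass sample bottle with a blue cap and blue band, closed, about 0.16 kg. Round body 44 mm across, straight up to 60 mm; cap 36 mm across from 67 mm to the top at 85 mm. Origin: centre of its underside; z along its axis, up. Starts upright in one of the carrier's compartments (which one varies).
- coaster_red: Red round coaster, fixed on the table, 76 mm across, 6 mm thick, goal of the red bottle. Origin: centre of its underside; top surface 6 mm above it. The three coasters change places and stand about 110 mm or more apart (centres).
- coaster_yellow: Yellow round coaster, fixed on the table, 76 mm across, 6 mm thick, goal of the yellow bottle. Origin: centre of its underside; top surface 6 mm above it. The three coasters change places and stand about 110 mm or more apart (centres).
- coaster_blue: Blue round coaster, fixed on the table, 76 mm across, 6 mm thick, goal of the blue bottle. Origin: centre of its underside; top surface 6 mm above it. The three coasters change places and stand about 110 mm or more apart (centres).

How it is judged (in metres and radians):
On the way:
1. the bar lies on the mat, grip up, while all three bottles still stand in the carrier (horizontal distance between bar and mat below 0.025 m and angle between the y axis of bar and the y axis of mat, either way round below 0.25 rad and z of bar in the frame of mat below 0.01 m and angle between bar's own z axis and vertical below 0.2 rad and linear speed of bar below 0.02 m/s and distance of each of bottle_red, bottle_yellow, bottle_blue from where it was at the start of the episode below 0.03 m), for 0.2 s.
At the end, for the whole second after the job is handed in: The bar lies flat on the mat, grip up, its middle within 25 mm of the mat's middle and in line with the mat within 0.25 rad; each bottle stands upright on the coaster of its own colour, its centre within 15 mm of the coaster's; all released and at rest (horizontal distance between bar and mat below 0.025 m and angle between the y axis of bar and the y axis of mat, either way round below 0.25 rad and z of bar in the frame of mat below 0.01 m and angle between bar's own z axis and vertical below 0.2 rad and linear speed of each of bar, bottle_red, bottle_yellow, bottle_blue below 0.02 m/s and horizontal distance between bottle_red and coaster_red below 0.015 m and z of bottle_red in the frame of coaster_red below 0.01 m and angle between each of bottle_red, bottle_yellow, bottle_blue's own z axis and vertical below 0.15 rad and horizontal distance between bottle_yellow and coaster_yellow below 0.015 m and z of bottle_yellow in the frame of coaster_yellow below 0.01 m and horizontal distance between bottle_blue and coaster_blue below 0.015 m and z of bottle_blue in the frame of coaster_blue below 0.01 m); the robot touches nothing.
It fails at once if the red bottle is knocked over (tilted more than 0.7 rad) (angle between bottle_red's own z axis and vertical above 0.7 rad).
It fails at once if the yellow bottle is knocked over (tilted more than 0.7 rad) (angle between bottle_yellow's own z axis and vertical above 0.7 rad).
It fails at once if the blue bottle is knocked over (tilted more than 0.7 rad) (angle between bottle_blue's own z axis and vertical above 0.7 rad).
It fails at once if the tasting glass is moved by more than 25 mm (distance of glass from where it was at the start of the episode above 0.025 m).
It also fails if it takes over 115 s, if anything falls off the work surface, if the arm or the gripper's body presses on something with over 40 N, if the wrist force passes 120 N, or if a joint passes its speed limit or range.

ROBOT

A 6-joint arm with a two-finger parallel gripper is mounted at the origin on the work surface. World frame = base frame: x ahead of the robot, y to its left, z up, the work surface at z = 0. Lengths are in mm, angles in rad, forces in N, time in s.
With the tool pointing down it reaches from about 300 to 775 mm from the base axis. Payload 14.6 kg.
Tool frame: the origin (TCP) lies midway between the tips of the shut fingers; the grasp point (between the pads) lies 19 mm behind it (manip.grip_point_offset is the distance from the TCP to the grasp point, in mm); x points along the fingers, z is the direction in which the jaws open and shut, and the axes are right-handed (so a half turn about x gives the same grasp; the last joint's range is limited). The gripper opens to 94 mm and grips with 3 to 60 N. Pads are 16 mm wide; open, the fingers measure 119 mm over their backs; the gripper's body (75 mm by 177 mm) begins 78 mm behind the grasp point.
Start: joints at [-1.369, 0.3, 1.521, -0, 1.321, -0.067], TCP at [146.059, -530.241, 170.746] pointing down, gripper open.
Joint ranges: [-3.03, 3.03], [-0.79, 2.21], [0.23, 2.52], [-1.04, 4.18], [0, 3.07], [-2.55, 2.55]. Speed limits (rad/s): [2.22, 2.22, 2.57, 3.14, 3.14, 3.14].

INTERFACE

Orientations are given as [roll, pitch, yaw] about the fixed x, y, z axes, in that order (R = Rz(yaw) Ry(pitch) Rx(roll)).
In Python, from cell import manip, camera, calibration, order gives the robot as it stands.
- The arm moves only by the tool jog_arm, never from a script. Its arguments are lists of equal length, an entry for each row: "turn": the turn, a rotation vector about the tool's x, y, z in degrees, a list of three; "dp": the shift along the tool's x, y, z in cm, a list of three; "gripper": the closure, from 0 (fully open) to 1 (shut). In form: {"turn": [[ax, ay, az], ...], "dp": [[tx, ty, tz], ...], "gripper": [gripper, ...]}. A call has 1 to 8 rows; each row shifts and turns the pose as measured when the row begins, along the tool's axes as they then stand; what a row does not reach is not made up. A row lasts 1/8 s, in which the tool goes at most 62.5 mm and 10.7 degrees, less where a joint would pass 70% of its speed; a pose out of reach is approached as far as the arm can. A call is refused whole if a number of a shift passes 6.25 or a number of a turn 10.7, either way. A call with a gripper value outside its range is refused whole. The fingers move at their own pace and stop on an object; "grip_force" is the grip in N (left out, the last holds). Time passes only in rows, so rows that do not move let the fingers close. It gives the time, the measured TCP pose, the force and the opening at its end, in the units of the state.
- manip.read_state(): the state, without advancing time (a new reading comes with each control period).
- camera(name): name is "scene" or "top" or "wrist"; returns (picture, depth): 400x640x3 uint8, red, green, blue; 400x640 float32, mm along the optical axis (not along the pixel's ray), 0 where there is no reading.
- calibration(name): a dict with "K" (3x3 intrinsics, pixels), "world_from_camera" (4x4, takes a point from camera to world coordinates). Camera axes: x right, y down, z forward; pixel columns grow to the right and rows downward; lengths in mm; the calibration is good to about 2 mm. The wrist camera is an equidistant fisheye: a pixel r from the principal point sees the ray r / f radians off the axis. A picture is of the moment at which its call begins: read the wrist's pose just before it. calibration takes no time and is no camera call; for the wrist camera it gives the pose at the moment of the call.
- order.sign_off(): hands the job in, once; it reports no verdict.
The state is a dict: "clock": time; "joints": joint angles; "qd": joint speeds; "effort": joint torques, N m; "eef_pos": TCP position; "eef_rot": TCP orientation; "wrist_force": force on the tool from outside, world axes, zero at the start; "moment": the same for the moment, N m; "finger_gap": finger opening in mm.
Only numpy, scipy, OpenCV 4.12 (cv2) and the standard library are available. Lean on these libraries where they do the work, as an engineer would, in place of code of your own. Each camera call takes 0.05 s, during which the arm holds its last target.

## Working session

There is one attempt and no reset: what is moved stays moved. The work goes in short steps, Python scripts to look and compute and a tool call to move; the robot and the scene stay as the last step left them, time stands still between calls to the robot, and variables do not carry over. Pictures are saved under pics/ and viewed, and the job is handed in when it is done.

Besides the shell and the picture viewer there is one more tool, called after "Emit:" as a command line: name --argument value ..., lists and objects as JSON in quotes. jog_arm: Moves the arm, as the interface text tells. Its arguments: {"type":"object","properties":{"turn":{"type":"array","items":{"type":"array","items":{"type":"number"}}},"dp":{"type":"array","items":{"type":"array","items":{"type":"number"}}},"gripper":{"type":"array","items":{"type":"number"}},"grip_force":{"type":"number"}},"required":["turn","dp","gripper"]}

```bash
ls; mkdir -p pics; python3 - <<'E'
from cell import manip, camera, calibration
import cv2,numpy as np
print(manip.read_state())
for n in ("scene","top"):
    p,d=camera(n); np.savez(f"pics/{n}0.npz",p=p,d=d); cv2.imwrite(f"pics/{n}0.png",p[:,:,::-1])
    c=calibration(n); print(n,c)
E
```

```text
pics
{'clock': 0.0, 'joints': array([-1.36860592e+00,  3.00466154e-01,  1.52158191e+00, -3.40603845e-06,
        1.32067963e+00, -6.66260365e-02]), 'qd': array([-1.14875081e-03,  3.12665597e-05,  7.31321840e-04, -1.18357532e-03,
       -6.01908381e-04,  1.33750498e-03]), 'effort': array([-3.67568151e-03, -5.31814563e+01, -3.52741063e+01,  7.06866989e-02,
        2.43681466e-02, -1.27103090e-04]), 'eef_pos': array([ 145.99737151, -529.9602037 ,  170.18870838]), 'eef_rot': array([3.07787318, 1.56966128, 1.77589415]), 'wrist_force': array([ 0.2557616 ,  0.06355779, -0.01410725]), 'moment': array([ 0.02573383, -0.01147543,  0.02981077]), 'finger_gap': 93.50153690562793}
scene {'K': array([[369.20147938,   0.        , 321.11027722],
       [  0.        , 369.20147938, 198.63655467],
       [  0.        ,   0.        ,   1.        ]]), 'world_from_camera': array([[-5.98803052e-01,  5.31137858e-01, -5.99439306e-01,
         1.12766702e+03],
       [ 8.00868943e-01,  4.03287953e-01, -4.42682463e-01,
         3.13515887e+02],
       [ 6.62123535e-03, -7.45151933e-01, -6.66861872e-01,
         7.33997175e+02],
       [ 0.00000000e+00,  0.00000000e+00,  0.00000000e+00,
         1.00000000e+00]])}
top {'K': array([[386.40756875,   0.        , 319.19304314],
       [  0.        , 386.40756875, 199.86867855],
       [  0.        ,   0.        ,   1.        ]]), 'world_from_camera': array([[ 1.43781445e-02, -9.82693419e-01,  1.84680571e-01,
         3.91458684e+02],
       [-9.99629839e-01, -9.86061760e-03,  2.53565288e-02,
        -1.03970095e+02],
       [-2.30966295e-02, -1.84976789e-01, -9.82471441e-01,
         1.05364636e+03],
       [ 0.00000000e+00,  0.00000000e+00,  0.00000000e+00,
         1.00000000e+00]])}
```

View pics/top0.png

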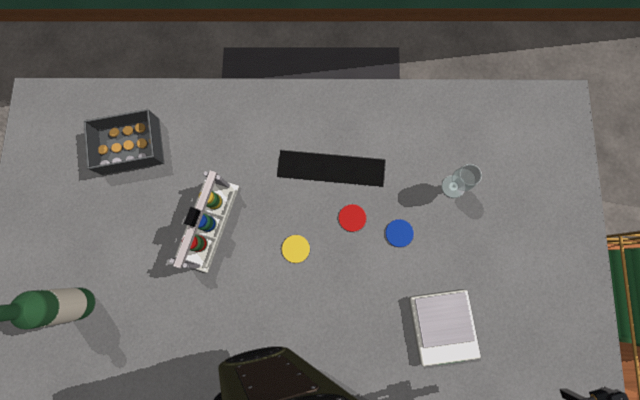

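View pics/scene0.png

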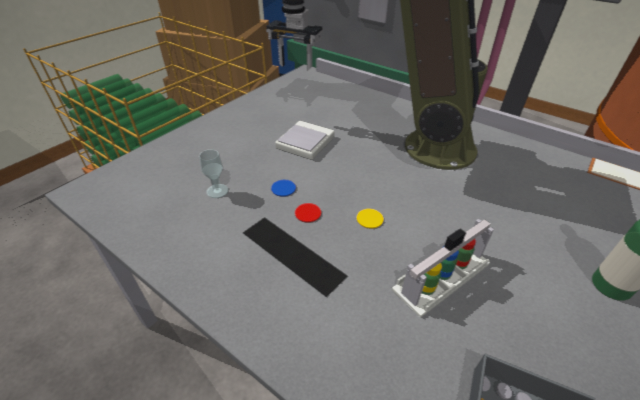

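The top view shows the carrier at about (207,222) with caps yellow, blue and red from far to near. The mat is at (331,168). Coasters: yellow (296,249), red (352,218), blue (399,233). The glass is at (455,185). I'll measure these.

```bash
cat > h.py <<'E'
import numpy as np, cv2
from cell import manip, camera, calibration
def plane(name,uv,z,c=None):
    c=c or calibration(name); K=c["K"];T=np.array(c["world_from_camera"])
    uv=np.atleast_2d(uv).astype(float)
    r=np.c_[(uv[:,0]-K[0,2])/K[0,0],(uv[:,1]-K[1,2])/K[1,1],np.ones(len(uv))]@T[:3,:3].T
    return T[:3,3]+r*((z-T[2,3])/r[:,2])[:,None]
def cloud(name,d,c=None):
    c=c or calibration(name);K=c["K"];T=np.array(c["world_from_camera"])
    v,u=np.mgrid[:400,:640]
    P=np.stack([(u-K[0,2])/K[0,0]*d,(v-K[1,2])/K[1,1]*d,d],-1)
    return P@T[:3,:3].T+T[:3,3]
def big(m):
    n,l,s,ce=cv2.connectedComponentsWithStats(m.astype(np.uint8)); 
    i=1+np.argmax(s[1:,4]); return l==i
E
python3 - <<'E'
from h import *
for n in ("top","scene"):
    z=np.load(f"pics/{n}0.npz");p,d=z['p'],z['d'];hsv=cv2.cvtColor(p,cv2.COLOR_RGB2HSV);H,S,V=cv2.split(hsv)
    P=cloud(n,d)
    low=(P[...,2]<25)&(d>0)
    for nm,m in dict(red=((H<6)|(H>174))&(S>170)&(V>120),yel=(abs(H.astype(int)-26)<7)&(S>140)&(V>130),blu=(abs(H.astype(int)-110)<8)&(S>150)&(V>90)).items():
        m=big(m&low); v,u=np.nonzero(m); cen=plane(n,np.c_[u,v],6.).mean(0)
        q=plane(n,np.c_[u,v],6.); print(n,nm,m.sum(),u.mean(),v.mean(),cen.round(1),np.ptp(q,0).round(0))
    m=big((V<40)&low&(P[...,0]>300)&(P[...,0]<800)&(P[...,1]<100)&(P[...,1]>-350)); v,u=np.nonzero(m); q=plane(n,np.c_[u,v],4.)[:,:2].astype(np.float32)
    print(n,"mat",m.sum(),q.mean(0),cv2.minAreaRect(q))
    # bar top plane z 117
    if n=="top":
        for a,b in ((95,122),(125,160)):
            m=big((P[...,2]>a)&(P[...,2]<b)&(P[...,0]>300)&(P[...,1]>50)&(P[...,1]<400)&(d>0));q=P[m];print(a,m.sum(),q.mean(0),cv2.minAreaRect(q[:,:2].astype(np.float32)),np.percentile(q[:,2],[5,50,95]))
    c=p[160:285,160:250] if n=="top" else p[210:320,380:500]
    cv2.imwrite(f"pics/{n}_crop.png",cv2.resize(c,None,fx=5,fy=5,interpolation=cv2.INTER_CUBIC)[:600,:800,::-1])
    g=big((P[...,2]>20)&(P[...,2]<140)&(P[...,0]>300)&(P[...,1]<-250)&(P[...,1]>-500)&(d>0)&((P[...,0]>350)));print("glass",g.sum(),P[g].min(0),P[g].max(0))
E
```

```text
top red 551 351.7949183303085 217.5825771324864 [ 540.1 -166.7    6. ] [69. 71.  0.]
top yel 584 295.14554794520546 248.53938356164383 [454.1 -13.9   6. ] [73. 71.  0.]
top blu 577 398.9965337954939 232.82322357019063 [ 500. -294.    6.] [71. 70.  0.]
top mat 2724 [ 680.2042 -108.1981] ((680.4288940429688, -107.33010864257812), (295.5577087402344, 75.44764709472656), 85.07671356201172)
95 1023 [516.62216112 223.74665013 112.11659716] ((520.5824584960938, 225.73388671875), (44.28020477294922, 249.35604858398438), 72.72669219970703) [ 96.99584791 114.98593782 118.67161065]
125 202 [519.74249496 222.98677646 145.6612268 ] ((520.6091918945312, 225.71371459960938), (19.002187728881836, 43.47978973388672), 73.6471939086914) [128.64261827 149.27323782 152.32909952]
glass 610 [ 601.4465606  -476.7248746    51.54742838] [ 661.30922325 -415.9299473   138.93471831]
scene red 364 307.58516483516485 212.4532967032967 [ 543.4 -165.3    6. ] [72. 71.  0.]
scene yel 410 369.6439024390244 218.10487804878048 [456.4 -13.    6. ] [77. 74.  0.]
scene blu 300 283.07666666666665 187.58333333333334 [ 502.8 -292.8    6. ] [73. 73.  0.]
scene mat 2004 [684.881   -91.57695] ((682.5961303710938, -105.47618103027344), (290.9278564453125, 71.3490982055664), 85.08797454833984)
glass 611 [ 603.00168898 -474.69550219   20.85817527] [ 661.29093649 -413.97750313  136.94170752]
```

View pics/top_crop.png

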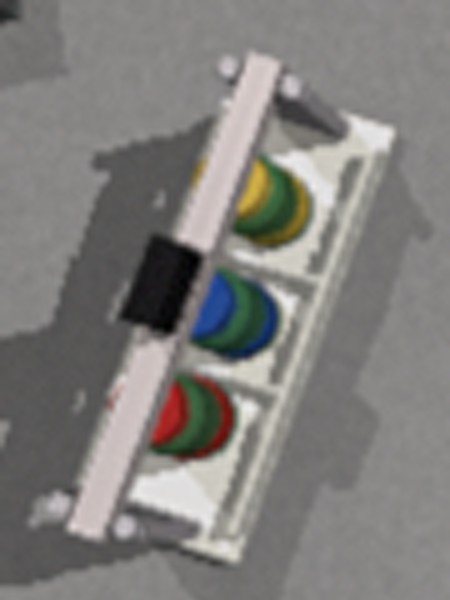

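View pics/scene_crop.png

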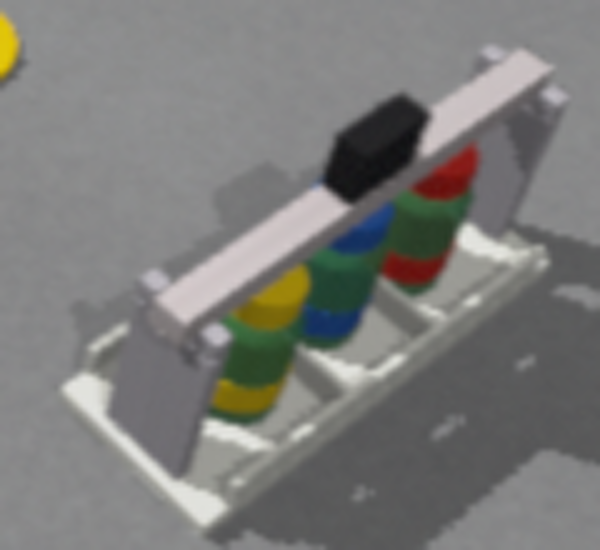

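```bash
cat >> h.py <<'E'
from scipy.spatial.transform import Rotation as Rn
def tool():
    s=manip.read_state(); return s,Rn.from_euler('xyz',s['eef_rot']).as_matrix()
def target(zang_deg):
    # tool x down, tool z horizontal at angle
    a=np.radians(zang_deg); z=np.array([np.cos(a),np.sin(a),0]); x=np.array([0,0,-1.]); return np.c_[x,np.cross(z,x),z]
def go(p,zang=None,verb=1):
    s,R=tool(); d=R.T@(np.array(p)-s['eef_pos'])/10
    print('t',round(s['clock'],2),'pos',s['eef_pos'].round(1),'zang',round(np.degrees(np.arctan2(R[1,2],R[0,2])),2),'gap',round(s['finger_gap'],1),'F',s['wrist_force'].round(1),'j',s['joints'].round(2))
    print('dp cm tool',d.round(2),end=' ')
    if zang is not None: print('turn deg',np.degrees(Rn.from_matrix(R.T@target(zang)).as_rotvec()).round(2))
    else: print()
E
python3 - <<'E'
from h import *
_,R=tool();print(R.round(3))
c=calibration("wrist");print(c, manip.grip_point_offset)
W=c["world_from_camera"];print('tool_from_cam',(R.T@W[:3,:3]).round(3),R.T@(W[:3,3]-_['eef_pos']))
go([520.6,225.7,280],73);go([520.6,225.7,280],-107)
E
```

```text
[[-0.     0.964  0.266]
 [ 0.001  0.266 -0.964]
 [-1.     0.    -0.001]]
{'K': array([[309.70691629,   0.        , 321.6795156 ],
       [  0.        , 309.70691629, 197.49698719],
       [  0.        ,   0.        ,   1.        ]]), 'world_from_camera': array([[ 2.65214394e-01, -9.36849660e-01, -2.27978155e-01,
         2.12302218e+02],
       [-9.64188851e-01, -2.57960899e-01, -6.16119624e-02,
        -5.12650114e+02],
       [-1.08830362e-03,  2.36154374e-01, -9.71714941e-01,
         3.84505328e+02],
       [ 0.00000000e+00,  0.00000000e+00,  0.00000000e+00,
         1.00000000e+00]])} 18.8
tool_from_cam [[ 0.    -0.236  0.972]
 [-0.    -0.972 -0.236]
 [ 1.    -0.    -0.   ]] [-214.2460583    68.5320747     0.67652847]
t 0.1 pos [ 146.  -530.   170.3] zang -74.6 gap 94.3 F [0.5 1.3 0.4] j [-1.37  0.3   1.52  0.    1.32 -0.07]
dp cm tool [-10.9   56.19 -62.92] turn deg [-1.476e+02 -1.000e-02 -8.000e-02]
t 0.1 pos [ 146.  -530.   170.3] zang -74.6 gap 94.3 F [0.5 1.3 0.4] j [-1.37  0.3   1.52  0.    1.32 -0.07]
dp cm tool [-10.9   56.19 -62.92] turn deg [ 3.24e+01 -6.00e-02  1.00e-02]
```

Emit:
jog_arm --turn '[[-10.5,0,0],[-10.5,0,0],[-10.5,0,0],[-10.5,0,0],[-10.5,0,0],[-10.5,0,0],[-10.5,0,0],[-10.5,0,0]]' --dp '[[-1.4,0,0],[-1.4,0,0],[-1.4,0,0],[-1.4,0,0],[-1.4,0,0],[-1.4,0,0],[-1.4,0,0],[-1.4,0,0]]' --gripper '[0,0,0,0,0,0,0,0]'

```text
clock: 1.1
eef_pos: [145.8, -528.8, 281.9]
eef_rot: [1.576, 1.562, 1.775]
wrist_force: [0.0, -0.1, 0.4]
finger_gap: 94.0
```

```bash
python3 -c "
from h import *
go([520.6,225.7,280],73)"
```

```text
t 1.1 pos [ 145.8 -528.8  281.9] zang 11.39 gap 94.0 F [ 0.  -0.1  0.4] j [-1.37  0.25  1.34 -0.    1.57 -1.57]
dp cm tool [ 0.79 66.55 51.65] turn deg [-61.61   0.28  -0.47]
```

Emit:
jog_arm --turn '[[0,0,0],[0,0,0],[0,0,0],[0,0,0],[0,0,0],[0,0,0],[0,0,0],[0,0,0]]' --dp '[[0,4.7,3.65],[0,4.7,3.65],[0,4.7,3.65],[0,4.7,3.65],[0,4.7,3.65],[0,4.7,3.65],[0,4.7,3.65],[0,4.7,3.65]]' --gripper '[0,0,0,0,0,0,0,0]'

```text
clock: 2.1
eef_pos: [359.6, -90.8, 284.1]
eef_rot: [1.533, 1.559, 1.729]
wrist_force: [1.8, -1.3, -0.3]
finger_gap: 94.4
```

```bash
python3 -c "
from h import *
go([520.6,225.7,280],73)"
```

```text
t 2.1 pos [359.6 -90.8 284.1] zang 11.25 gap 94.4 F [ 1.8 -1.3 -0.3] j [-0.35 -0.18  1.77  0.01  1.56 -0.55]
dp cm tool [ 0.74 27.9  21.96] turn deg [-61.75   0.38  -0.58]
```

Emit:
jog_arm --turn '[[0,0,0],[0,0,0],[0,0,0],[0,0,0],[0,0,0],[0,0,0],[-10.3,0,0],[-10.3,0,0]]' --dp '[[0,4.65,3.66],[0,4.65,3.66],[0,4.65,3.66],[0,4.65,3.66],[0,4.65,3.66],[0,4.65,3.66],[0,0,0],[0,0,0]]' --gripper '[0,0,0,0,0,0,0,0]'

```text
clock: 3.1
eef_pos: [523.3, 241.9, 283.7]
eef_rot: [1.599, 1.56, 2.169]
wrist_force: [0.2, -0.4, -0.1]
finger_gap: 94.1
```

Emit:
jog_arm --turn '[[-10.3,0,0],[-10.3,0,0],[-10.3,0,0],[-10.0,0,0],[0,0,0]]' --dp '[[0,0,0],[0,0,0],[0,0,0],[0,0,0],[0,0,0]]' --gripper '[0,0,0,0,0]'

```text
clock: 3.72
eef_pos: [522.8, 242.1, 281.2]
eef_rot: [1.221, 1.558, 2.528]
wrist_force: [1.0, 0.6, -1.1]
finger_gap: 93.8
```

```bash
python3 -c "
from h import *
go([520.6,225.7,280],73)
p,d=camera('wrist');np.savez('pics/w1.npz',p=p,d=d,T=calibration('wrist')['world_from_camera']);cv2.imwrite('pics/w1.png',p[:,:,::-1])
p,d=camera('top');cv2.imwrite('pics/t1.png',p[:,:,::-1])"
```

```text
t 3.73 pos [522.8 242.1 281.2] zang 74.92 gap 93.8 F [ 1.   0.6 -1.1] j [ 0.36  0.31  1.26  0.01  1.58 -0.94]
dp cm tool [ 0.11 -0.22 -1.64] turn deg [ 1.92  0.24 -0.7 ]
```

View pics/w1.png

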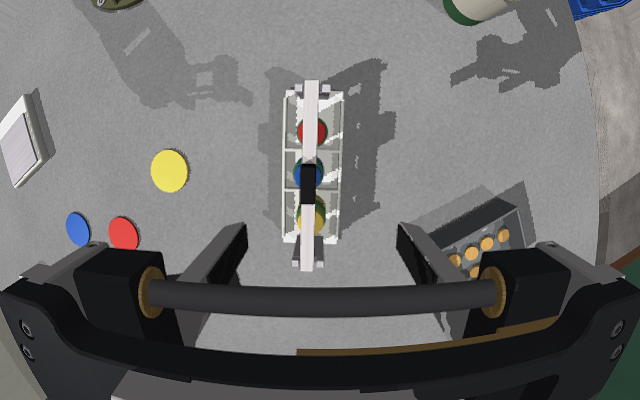

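The wrist view shows the grip at about (308,184), with the bar running from (311,80) to (308,270). I'll fit both from the wrist cloud.

```bash
cat >> h.py <<'E'
def ray_w(uv,K):
    uv=np.atleast_2d(uv).astype(float)
    x=(uv[:,0]-K[0,2])/K[0,0];y=(uv[:,1]-K[1,2])/K[1,1];r=np.hypot(x,y)+1e-9
    return np.c_[np.sin(r)*x/r,np.sin(r)*y/r,np.cos(r)]
def cloud_w(d,T,K):
    v,u=np.mgrid[:400,:640]; r=ray_w(np.c_[u.ravel(),v.ravel()],K)
    P=r/r[:,2:]*d.reshape(-1,1); return (P@T[:3,:3].T+T[:3,3]).reshape(400,640,3)
def plane_w(uv,z,T,K):
    r=ray_w(uv,K)@T[:3,:3].T; return T[:3,3]+r*((z-T[2,3])/r[:,2])[:,None]
E
python3 - <<'E'
from h import *
f=np.load('pics/w1.npz');p,d,T=f['p'],f['d'],f['T'];K=calibration('wrist')['K']
P=cloud_w(d,T,K);S=cv2.cvtColor(p,cv2.COLOR_RGB2HSV);H,Sa,V=cv2.split(S)
box=np.zeros((400,640),bool);box[60:290,265:360]=1
for nm,m in dict(bar=box&(P[...,2]>108)&(P[...,2]<125)&(V>120)&(Sa<60),grip=box&(P[...,2]>140)&(P[...,2]<165),
   wall=box&(P[...,2]>22)&(P[...,2]<38)&(V>150)).items():
    q=P[m];rc=cv2.minAreaRect(q[:,:2].astype(np.float32)); print(nm,m.sum(),q.mean(0),np.percentile(q[:,2],[5,50,95]),rc)
hue=dict(red=((H<6)|(H>174))&(Sa>150),yel=(abs(H.astype(int)-26)<7)&(Sa>130),blu=(abs(H.astype(int)-110)<10)&(Sa>140))
co=np.zeros_like(box);co[130:260,50:200]=1
for n,m in hue.items():
    a=big(m&co&(V>100));v,u=np.nonzero(a);print(n,a.sum(),plane_w(np.c_[u,v],6,T,K).mean(0))
    # cap tops
    for lo in (85,): 
        a=m&box&(P[...,2]>lo);print(' cap',a.sum(),P[a].mean(0) if a.sum() else '', np.median(P[a][:,2]) if a.sum() else '')
E
```

```text
bar 2354 [509.19057539 229.5019471  116.96832838] [113.29309958 117.2859366  118.62779886] ((518.989013671875, 227.5652313232422), (43.54923629760742, 249.40419006347656), 73.13986206054688)
grip 608 [517.75692646 226.77703632 151.08194678] [149.47469788 151.23495844 152.67020994] ((518.5448608398438, 226.5415802001953), (18.109539031982422, 43.57780075073242), 72.16291046142578)
wall 917 [512.1306543  225.99863692  30.18684613] [28.33743771 30.39236908 31.78053992] ((520.1381225585938, 227.03775024414062), (91.20294952392578, 220.6110076904297), 72.7694320678711)
red 754 [ 537.73173924 -165.42990625    6.        ]
 cap 171 [463.59792263 248.32516631  99.81050587] 97.31008694681594
yel 1233 [453.64522682 -12.56807192   6.        ]
 cap 178 [577.69661258 218.60912755  98.75719331] 97.27146789925519
blu 561 [ 498.6667185  -293.44679018    6.        ]
 cap 189 [514.33107493 224.17526679 103.66833414] 97.44110021382988
```

```bash
python3 -c "
from h import *
go([519,226.5,170],72.7)"
```

```text
t 3.83 pos [522.8 242.1 281.3] zang 74.73 gap 94.1 F [-0.3  0.5  1.5] j [ 0.36  0.31  1.26  0.01  1.58 -0.94]
dp cm tool [11.12 -0.18 -1.66] turn deg [ 2.03  0.25 -0.69]
```

Emit:
jog_arm --turn '[[2.0,0.25,-0.7],[0,0,0],[0,0,0],[0,0,0],[0,0,0],[0,0,0]]' --dp '[[0,-0.2,-1.65],[3,0,0],[3,0,0],[3,0,0],[2,0,0],[0,0,0]]' --gripper '[0,0,0,0,0,0]'

```text
clock: 4.58
eef_pos: [519.9, 220.2, 169.1]
eef_rot: [-1.714, 1.566, -0.469]
wrist_force: [0.3, 1.4, 0.3]
finger_gap: 94.0
```

```bash
python3 -c "
from h import *
go([519,226.5,118.5],72.7)"
```

```text
t 4.58 pos [519.9 220.2 169.1] zang 71.35 gap 94.0 F [0.3 1.4 0.3] j [ 0.34  0.33  1.48 -0.    1.32 -0.91]
dp cm tool [5.05 0.31 0.58] turn deg [-1.35 -0.04  0.28]
```

Emit:
jog_arm --turn '[[-1.3,0,0.3],[0,0,0],[0,0,0],[0,0,0]]' --dp '[[0,0.3,0.6],[2.5,0,0],[1.8,0,0],[0,0,0]]' --gripper '[0,0,0,0]'

```text
clock: 5.08
eef_pos: [520.4, 227.5, 129.0]
eef_rot: [-1.003, 1.566, 0.264]
wrist_force: [0.4, 0.4, -0.7]
finger_gap: 94.0
```

```bash
python3 -c "
from h import *
go([519,226.5,118.5],72.7)"
```

```text
t 5.08 pos [520.4 227.5 129. ] zang 72.62 gap 94.0 F [ 0.4  0.4 -0.7] j [ 0.35  0.37  1.52 -0.    1.24 -0.92]
dp cm tool [ 1.05  0.11 -0.14] turn deg [-0.08  0.15  0.23]
```

Emit:
jog_arm --turn '[[0,0,0],[0,0,0],[0,0,0],[0,0,0],[0,0,0],[0,0,0],[0,0,0],[0,0,0]]' --dp '[[1.0,0.1,-0.15],[0,0,0],[0,0,0],[0,0,0],[0,0,0],[0,0,0],[0,0,0],[0,0,0]]' --gripper '[0,0,1,1,1,1,1,1]' --grip_force 25

```text
clock: 6.08
eef_pos: [520.0, 226.8, 120.9]
eef_rot: [-0.966, 1.562, 0.301]
wrist_force: [-0.4, -0.5, 0.3]
finger_gap: 37.2
```

```bash
python3 -c "
from h import *
go([519,226.5,118.5],72.7)"
```

```text
t 6.08 pos [520.  226.8 120.9] zang 72.62 gap 37.2 F [-0.4 -0.5  0.3] j [ 0.35  0.38  1.54 -0.    1.22 -0.92]
dp cm tool [ 0.24  0.09 -0.06] turn deg [-0.08  0.27  0.39]
```

Emit:
jog_arm --turn '[[0,0,0],[0,0,0],[0,0,0],[0,0,0],[0,0,0]]' --dp '[[0,0,0],[0,0,0],[0,0,0],[0,0,0],[0,0,0]]' --gripper '[1,1,1,1,1]'

```text
clock: 6.7
eef_pos: [520.0, 226.8, 120.9]
eef_rot: [-0.968, 1.563, 0.3]
wrist_force: [0.0, -0.0, -0.3]
finger_gap: 0.3
```

```bash
python3 -c "
from h import *
go([519,226.5,118.5],72.7)"
```

```text
t 6.7 pos [520.  226.8 120.9] zang 72.62 gap 0.3 F [ 0.  -0.  -0.3] j [ 0.35  0.38  1.54 -0.    1.22 -0.92]
dp cm tool [ 0.23  0.09 -0.06] turn deg [-0.08  0.27  0.39]
```

The fingers shut to a gap of 0.3 mm, so they missed the grip. I'll look.

```bash
python3 -c "
from h import *
p,d=camera('wrist');np.savez('pics/w2.npz',p=p,d=d,T=calibration('wrist')['world_from_camera']);cv2.imwrite('pics/w2.png',p[:,:,::-1])
p,d=camera('scene');np.savez('pics/s2.npz',p=p,d=d);cv2.imwrite('pics/s2.png',cv2.resize(p[120:320,330:560],None,fx=3,fy=3)[:,:,::-1])
s=manip.read_state();print(s['finger_gap'])
"
```

```text
0.8664650244663494
```

View pics/w2.png

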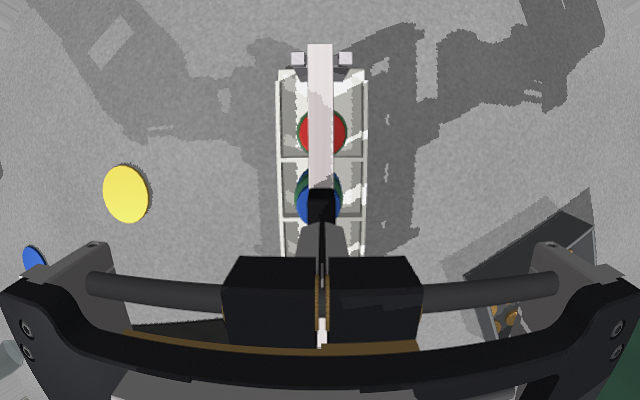

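View pics/s2.png

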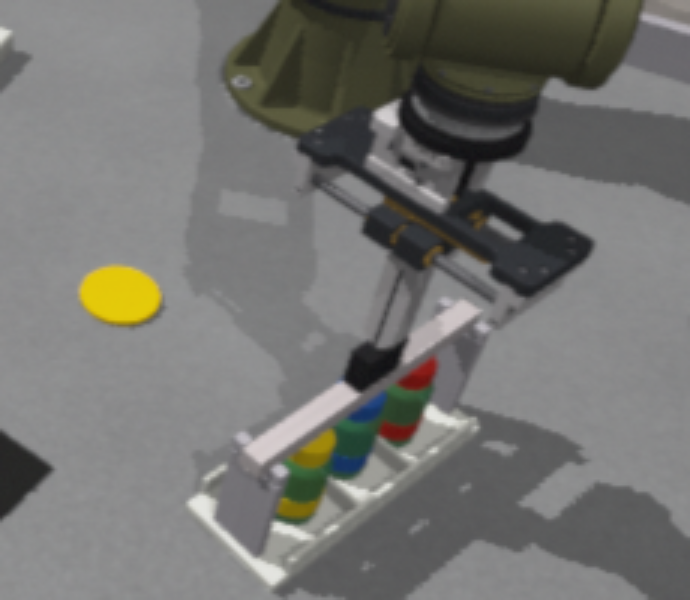

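```bash
python3 - <<'E'
from h import *
f=np.load('pics/w2.npz');p,d,T=f['p'],f['d'],f['T'];K=calibration('wrist')['K']
P=cloud_w(d,T,K)
for v in range(180,300,8): print(v,[ (P[v,u].round(0).tolist()) for u in (313,322,332)], p[v,322])
cv2.imwrite('pics/w2c.png',cv2.resize(p[150:350,220:420],None,fx=3,fy=3,interpolation=cv2.INTER_CUBIC)[:,:,::-1])
f=np.load('pics/s2.npz');P=cloud('scene',f['d'])
for v in range(205,260,4): print(v,[ (P[v,u].round(0).tolist()) for u in (450,456,460,464)])
E
```

```text
180 [[492.0, 229.0, 117.0], [494.0, 235.0, 117.0], [495.0, 242.0, 118.0]] [194 185 185]
188 [[496.0, 227.0, 122.0], [498.0, 233.0, 123.0], [501.0, 240.0, 120.0]] [49 47 47]
196 [[497.0, 228.0, 144.0], [498.0, 233.0, 144.0], [500.0, 239.0, 144.0]] [12 11 13]
204 [[500.0, 227.0, 150.0], [502.0, 232.0, 151.0], [503.0, 238.0, 152.0]] [24 23 26]
212 [[504.0, 225.0, 152.0], [506.0, 231.0, 152.0], [508.0, 237.0, 151.0]] [19 18 20]
220 [[510.0, 224.0, 151.0], [511.0, 229.0, 152.0], [513.0, 235.0, 151.0]] [14 13 15]
228 [[509.0, 224.0, 168.0], [513.0, 228.0, 161.0], [512.0, 235.0, 169.0]] [16 14 15]
236 [[509.0, 224.0, 180.0], [512.0, 229.0, 176.0], [513.0, 234.0, 179.0]] [16 16 16]
244 [[509.0, 225.0, 192.0], [512.0, 229.0, 187.0], [512.0, 234.0, 192.0]] [20 18 20]
252 [[510.0, 225.0, 201.0], [512.0, 228.0, 198.0], [511.0, 234.0, 203.0]] [19 20 21]
260 [[487.0, 234.0, 260.0], [512.0, 228.0, 206.0], [488.0, 238.0, 260.0]] [18 18 19]
268 [[486.0, 234.0, 265.0], [512.0, 228.0, 215.0], [488.0, 238.0, 264.0]] [70 67 69]
276 [[487.0, 234.0, 269.0], [512.0, 228.0, 222.0], [488.0, 238.0, 269.0]] [71
[... 814 characters left out ...]
, 181.0], [524.0, 237.0, 178.0]]
233 [[369.0, 188.0, 0.0], [530.0, 226.0, 163.0], [532.0, 234.0, 170.0], [505.0, 238.0, 150.0]]
237 [[537.0, 218.0, 152.0], [529.0, 229.0, 152.0], [520.0, 235.0, 148.0], [502.0, 240.0, 136.0]]
241 [[541.0, 222.0, 145.0], [533.0, 232.0, 145.0], [514.0, 237.0, 131.0], [494.0, 242.0, 117.0]]
245 [[541.0, 225.0, 135.0], [526.0, 234.0, 127.0], [507.0, 239.0, 113.0], [489.0, 245.0, 101.0]]
249 [[540.0, 227.0, 122.0], [519.0, 236.0, 109.0], [480.0, 239.0, 74.0], [476.0, 247.0, 77.0]]
253 [[537.0, 230.0, 107.0], [519.0, 239.0, 98.0], [482.0, 243.0, 64.0], [482.0, 251.0, 71.0]]
257 [[535.0, 232.0, 94.0], [521.0, 242.0, 88.0], [481.0, 246.0, 51.0], [481.0, 254.0, 57.0]]
```

View pics/w2c.png

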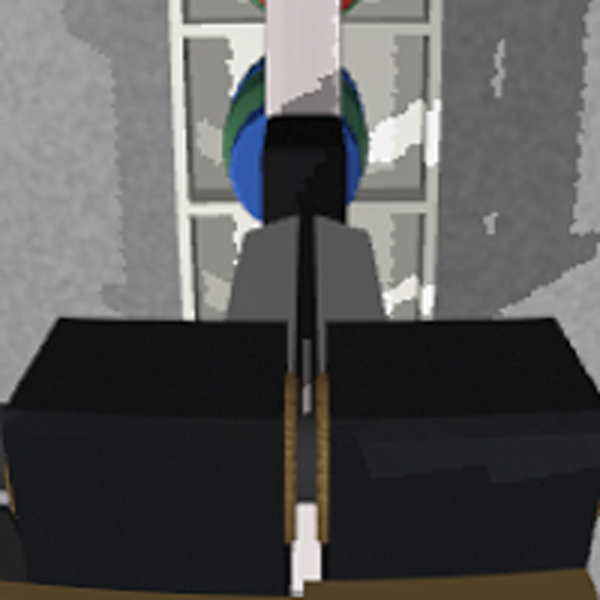

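```bash
python3 - <<'E'
from h import *
K=calibration('wrist')['K']
for fn in ('pics/w1.npz','pics/w2.npz'):
    f=np.load(fn);p,d,T=f['p'],f['d'],f['T']
    P=cloud_w(d,T,K)
    R=T[:3,:3]; 
    for (a,b) in ((215,250),(398,440),(300,345)):
        q=P[215:300,a:b].reshape(-1,3); 
        q=q[(q[:,2]>125)]; print(fn,a,len(q),q[:,2].min() if len(q) else '',np.percentile(q[:,2],[1,5]) if len(q) else '')
    if 'w2' in fn:
        for v in range(214,236,2): print(v,[P[v,u].round(0).tolist() for u in (302,306,310,334,338,342)])
    else:
        for v in range(218,250,4): print(v,[P[v,u].round(0).tolist() for u in (236,242,246,398,402,408)])
E
```

```text
pics/w1.npz 215 2100 315.7448362099476 [317.84571261 323.32794329]
pics/w1.npz 398 2624 317.1714472202923 [320.31362203 326.34490293]
pics/w1.npz 300 601 424.7639214744727 [425.5504281  426.41409978]
218 [[567.0, 79.0, 2.0], [570.0, 89.0, -1.0], [572.0, 96.0, -1.0], [640.0, 346.0, 1.0], [643.0, 353.0, -0.0], [645.0, 364.0, 1.0]]
222 [[574.0, 76.0, 0.0], [501.0, 196.0, 317.0], [578.0, 94.0, 1.0], [459.0, 258.0, 496.0], [527.0, 292.0, 318.0], [652.0, 362.0, 1.0]]
226 [[501.0, 194.0, 324.0], [503.0, 196.0, 320.0], [504.0, 198.0, 317.0], [529.0, 289.0, 319.0], [528.0, 290.0, 322.0], [528.0, 294.0, 325.0]]
230 [[502.0, 196.0, 332.0], [504.0, 198.0, 327.0], [507.0, 197.0, 319.0], [531.0, 288.0, 319.0], [528.0, 289.0, 329.0], [527.0, 291.0, 333.0]]
234 [[503.0, 197.0, 336.0], [506.0, 197.0, 327.0], [509.0, 196.0, 318.0], [533.0, 287.0, 320.0], [530.0, 288.0, 329.0], [528.0, 290.0, 337.0]]
238 [[503.0, 198.0, 342.0], [508.0, 196.0, 328.0], [512.0, 196.0, 319.0], [535.0, 286.0, 323.0], [532.0, 287.0, 331.0], [528.0, 289.0, 342.0]]
242 [[506.0, 197.0, 342.0], [510.0, 197.0, 331.0], [514.0, 195
[... 1273 characters left out ...]
 193.0, 13.0], [508.0, 220.0, 164.0], [508.0, 223.0, 165.0], [513.0, 236.0, 164.0], [514.0, 238.0, 164.0], [569.0, 235.0, 12.0]]
228 [[508.0, 218.0, 167.0], [508.0, 220.0, 168.0], [509.0, 223.0, 167.0], [512.0, 236.0, 169.0], [513.0, 238.0, 168.0], [514.0, 240.0, 168.0]]
230 [[508.0, 218.0, 169.0], [509.0, 220.0, 169.0], [509.0, 222.0, 170.0], [513.0, 236.0, 171.0], [514.0, 238.0, 171.0], [514.0, 240.0, 172.0]]
232 [[508.0, 218.0, 173.0], [508.0, 221.0, 174.0], [509.0, 223.0, 174.0], [513.0, 235.0, 174.0], [514.0, 237.0, 174.0], [514.0, 240.0, 174.0]]
234 [[507.0, 219.0, 177.0], [509.0, 221.0, 176.0], [509.0, 223.0, 176.0], [513.0, 235.0, 177.0], [514.0, 237.0, 175.0], [514.0, 239.0, 177.0]]
```

The cameras put the real fingertips about 38 mm higher than the reported TCP: roughly z=160 with a reading of 121, and 317 with a reading of 281. The lateral readings agree. So the fingers closed above the grip block. I'll open and go 38 mm lower.

Emit:
jog_arm --turn '[[0,0.2,0.3],[0,0,0],[0,0,0],[0,0,0],[0,0,0],[0,0,0],[0,0,0],[0,0,0]]' --dp '[[0,0,0],[0,0,0],[0,0,0],[0,0,0],[0,0,0],[0,0,0],[0,0,0],[0,0,0]]' --gripper '[0,0,0,0,0,0,0,0]'

```text
clock: 7.8
eef_pos: [520.0, 226.8, 120.9]
eef_rot: [-0.899, 1.569, 0.369]
wrist_force: [-0.4, -0.3, -0.4]
finger_gap: 77.2
```

Emit:
jog_arm --turn '[[0,0,0],[0,0,0],[0,0,0],[0,0,0]]' --dp '[[1.2,0.05,-0.05],[1.2,0,0],[1.0,0,0],[0,0,0]]' --gripper '[0,0,0,0]'

```text
clock: 8.3
eef_pos: [518.8, 226.2, 83.4]
eef_rot: [2.041, 1.571, -2.975]
wrist_force: [-0.8, -0.7, 0.6]
finger_gap: 94.2
```

```bash
python3 -c "
from h import *
go([519,226.5,82],72.7)
p,d=camera('wrist');np.savez('pics/w3.npz',p=p,d=d,T=calibration('wrist')['world_from_camera']);cv2.imwrite('pics/w3.png',p[:,:,::-1])
p,d=camera('scene');np.savez('pics/s3.npz',p=p,d=d);cv2.imwrite('pics/s3.png',cv2.resize(p[120:320,330:560],None,fx=3,fy=3)[:,:,::-1])
"
```

```text
t 8.3 pos [518.8 226.2  83.4] zang 72.62 gap 94.2 F [-0.8 -0.7  0.6] j [ 0.35  0.42  1.57  0.    1.15 -0.92]
dp cm tool [ 0.14 -0.01  0.03] turn deg [-0.08 -0.01 -0.01]
```

View pics/s3.png

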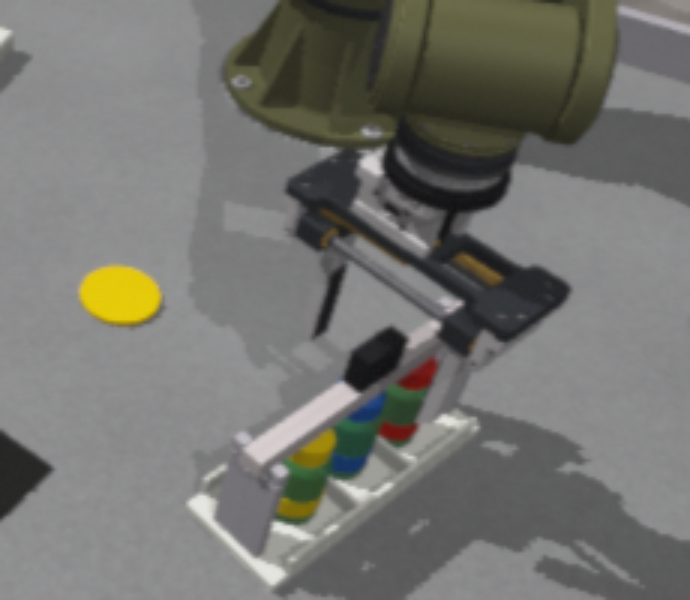

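```bash
python3 - <<'E'
from h import *
f=np.load('pics/s3.npz');P=cloud('scene',f['d'])
for v in range(218,238,2): print(v,[ (P[v,u].round(0).tolist()) for u in (435,436,437,438,439)])
f=np.load('pics/w3.npz');P=cloud_w(f['d'],f['T'],calibration('wrist')['K'])
m=(P[...,2]>60)&(P[...,2]<200);m[:, 280:360]=0;v,u=np.nonzero(m&(np.arange(640)[None]<320));q=P[v,u];i=np.argsort(q[:,2])[:200:10];print(np.c_[u[i],v[i],q[i].round(0)])
E
```

```text
218 [[511.0, 171.0, 160.0], [513.0, 174.0, 163.0], [512.0, 176.0, 163.0], [510.0, 177.0, 163.0], [509.0, 179.0, 163.0]]
220 [[511.0, 172.0, 154.0], [514.0, 175.0, 158.0], [1128.0, 314.0, 734.0], [511.0, 179.0, 158.0], [508.0, 180.0, 156.0]]
222 [[511.0, 174.0, 149.0], [514.0, 176.0, 153.0], [511.0, 178.0, 152.0], [510.0, 180.0, 152.0], [505.0, 181.0, 149.0]]
224 [[511.0, 175.0, 144.0], [513.0, 177.0, 146.0], [511.0, 179.0, 146.0], [507.0, 180.0, 143.0], [504.0, 182.0, 142.0]]
226 [[512.0, 176.0, 139.0], [513.0, 179.0, 141.0], [508.0, 180.0, 138.0], [506.0, 182.0, 137.0], [501.0, 183.0, 134.0]]
228 [[511.0, 178.0, 132.0], [511.0, 180.0, 134.0], [505.0, 180.0, 129.0], [502.0, 182.0, 127.0], [499.0, 184.0, 126.0]]
230 [[512.0, 179.0, 127.0], [508.0, 180.0, 125.0], [504.0, 182.0, 122.0], [501.0, 183.0, 121.0], [378.0, 160.0, 2.0]]
232 [[511.0, 180.0, 120.0], [388.0, 156.0, 0.0], [387.0, 158.0, 0.0], [384.0, 160.0, -0.0], [383.0, 163.0, -1.0]]
234 [[395.0, 157.0, -1.0], [395.0, 159.0, 0.0], [391.0, 161.0, -2.0], [389.0, 163.0, -3.0], [389.0, 165.0, -1.0]]
236 [[402.0, 160.0, -2.0], [403.0, 162.0, 1.0], [398.0, 164.0, -2.0], [400.0, 167.0, 1.0], [396.0, 168.0, -1.0]]
[[  14.  360.  639. -432.   61.]
 [  14.  361.  641. -432.   62.]
 [   7.  352.  618. -432.   64.]
 [   5.  351.  615. -436.   66.]
 [   6.  353.  618. -432.   68.]
 [   7.  355.  622. -431.   69.]
 [   1.  350.  610. -443.   70.]
 [   3.  352.  613. -434.   72.]
 [   8.  358.  626. -424.   73.]
 [  11.  363.  637. -422.   75.]
 [   3.  353.  613. -427.   75.]
 [   8.  360.  628. -421.   77.]
 [   4.  356.  618. -425.   78.]
 [  11.  366.  641. -421.   79.]
 [  11.  367.  642. -420.   81.]
 [   2.  357.  619. -432.   81.]
 [  11.  369.  645. -421.   83.]
 [   1.  358.  620. -435.   84.]
 [   0.  360.  624. -448.   85.]
 [   3.  361.  625. -430.   85.]]
```

The real tips are now at z≈120 with a reading of 83.4, so the offset is +36.5. Closing.

Emit:
jog_arm --turn '[[0,0,0],[0,0,0],[0,0,0],[0,0,0],[0,0,0],[0,0,0],[0,0,0],[0,0,0]]' --dp '[[0,0,0],[0,0,0],[0,0,0],[0,0,0],[0,0,0],[0,0,0],[0,0,0],[0,0,0]]' --gripper '[1,1,1,1,1,1,1,1]' --grip_force 25

```text
clock: 9.4
eef_pos: [519.9, 226.6, 85.6]
eef_rot: [-0.922, 1.567, 0.345]
wrist_force: [-0.3, 0.6, -1.4]
finger_gap: 17.7
```

Emit:
jog_arm --turn '[[0,0,0],[0,0,0],[0,0,0]]' --dp '[[0,0,0],[0,0,0],[0,0,0]]' --gripper '[1,1,1]'

```text
clock: 9.78
eef_pos: [519.9, 226.6, 85.6]
eef_rot: [-0.913, 1.568, 0.355]
wrist_force: [0.4, 0.5, 0.4]
finger_gap: 17.9
```

Gap is 17.9, so it's holding. Lifting straight up.

Emit:
jog_arm --turn '[[0,0,0],[0,0,0],[0,0,0],[0,0,0],[0,0,0],[0,0,0]]' --dp '[[-0.8,0,0],[-1.2,0,0],[-2,0,0],[-3,0,0],[-3,0,0],[0,0,0]]' --gripper '[1,1,1,1,1,1]'

```text
clock: 10.52
eef_pos: [519.4, 226.4, 191.6]
eef_rot: [-0.914, 1.567, 0.353]
wrist_force: [0.0, 0.8, -2.0]
finger_gap: 17.9
```

```bash
python3 -c "
from h import *
go([681,-106.5,180],-4.9)
p,d=camera('scene');np.savez('pics/s4.npz',p=p,d=d);cv2.imwrite('pics/s4.png',cv2.resize(p[100:320,300:560],None,fx=2.5,fy=2.5)[:,:,::-1])
"
```

```text
t 10.53 pos [519.4 226.4 191.6] zang 72.62 gap 17.9 F [ 0.   0.8 -2. ] j [ 0.35  0.32  1.45  0.    1.37 -0.92]
dp cm tool [  1.17 -25.37 -26.95] turn deg [7.752e+01 2.400e-01 6.000e-02]
```

View pics/s4.png

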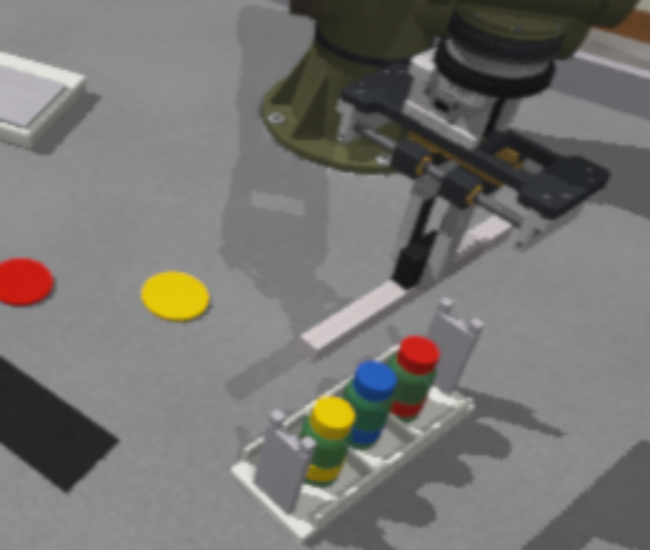

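Emit:
jog_arm --turn '[[0,0,0],[0,0,0],[0,0,0],[0,0,0],[0,0,0],[0,0,0],[0,0,0],[0,0,0]]' --dp '[[0,-2,-2],[0,-3.5,-3.7],[0,-3.5,-3.7],[0,-3.5,-3.7],[0,-3.5,-3.7],[0,-3.5,-3.7],[0,-2.5,-2.6],[0,-1.2,-1.3]]' --gripper '[1,1,1,1,1,1,1,1]'

```text
clock: 11.58
eef_pos: [667.1, -84.0, 175.1]
eef_rot: [1.808, 1.555, 3.079]
wrist_force: [0.3, 0.3, -1.8]
finger_gap: 18.1
```

Emit:
jog_arm --turn '[[6,0,0],[10,0,0],[10,0,0],[10,0,0],[10,0,0],[10,0,0],[10,0,0],[5,0,0]]' --dp '[[0,0,0],[0,0,0],[0,0,0],[0,0,0],[0,0,0],[0,0,0],[0,0,0],[0,0,0]]' --gripper '[1,1,1,1,1,1,1,1]'

```text
clock: 12.58
eef_pos: [664.0, -78.6, 166.0]
eef_rot: [3.002, 1.542, 2.997]
wrist_force: [0.0, 1.1, -1.1]
finger_gap: 17.6
```

```bash
python3 -c "
from h import *
go([681,-106.5,100],-4.9)
"
```

```text
t 12.57 pos [664.  -78.6 166. ] zang -0.29 gap 17.6 F [ 0.   1.1 -1.1] j [-0.17  0.6   1.11 -0.    1.46 -0.17]
dp cm tool [ 6.54 -2.8   1.9 ] turn deg [ 4.61 -1.65 -0.16]
```

Emit:
jog_arm --turn '[[4.6,-1.6,-0.2],[0,0,0],[0,0,0],[0,0,0],[0,0,0]]' --dp '[[0,-2.6,1.9],[2,0,0],[2,0,0],[1.5,0,0],[0,0,0]]' --gripper '[1,1,1,1,1]'

```text
clock: 13.2
eef_pos: [681.7, -101.1, 105.0]
eef_rot: [3.047, 1.566, 2.961]
wrist_force: [0.3, -1.4, -1.6]
finger_gap: 17.7
```

```bash
python3 -c "
from h import *
go([681,-106.5,30],-4.9)
p,d=camera('scene');np.savez('pics/s5.npz',p=p,d=d);cv2.imwrite('pics/s5.png',p[:,:,::-1])
p,d=camera('wrist');np.savez('pics/w5.npz',p=p,d=d);cv2.imwrite('pics/w5.png',p[:,:,::-1])
"
```

```text
t 13.2 pos [ 681.7 -101.1  105. ] zang -4.91 gap 17.7 F [ 0.3 -1.4 -1.6] j [-0.2   0.67  1.13 -0.    1.34 -0.11]
dp cm tool [ 7.5  -0.55  0.01] turn deg [-0.02 -0.29 -0.03]
```

View pics/s5.png

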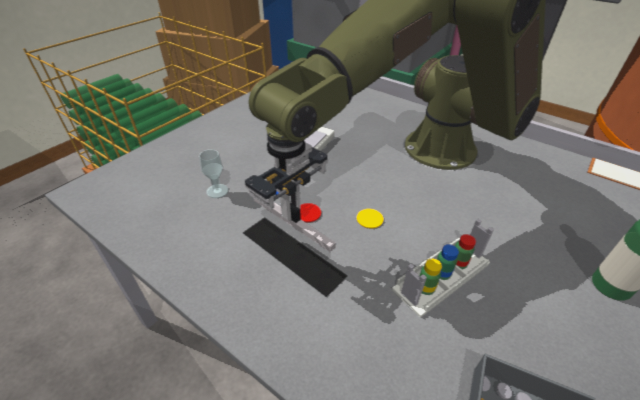

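View pics/w5.png

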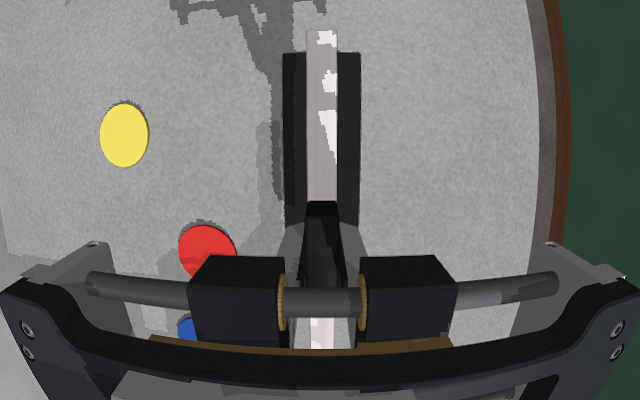

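The bar hangs along the mat, centred between the mat edges at columns 283 to 361. Lowering.

Emit:
jog_arm --turn '[[0,-0.3,0],[0,0,0],[0,0,0],[0,0,0],[0,0,0],[0,0,0],[0,0,0]]' --dp '[[2,-0.5,0],[2,0,0],[2,0,0],[2,0,0],[1.5,0,0],[0.7,0,0],[0,0,0]]' --gripper '[1,1,1,1,1,1,1]'

```text
clock: 14.18
eef_pos: [684.2, -106.0, 2.3]
eef_rot: [-0.037, 1.564, -0.122]
wrist_force: [0.2, 0.2, -0.6]
finger_gap: 17.9
```

```bash
python3 -c "
from h import *
go([681,-106.5,-9.4],-4.9)
"
```

```text
t 14.18 pos [ 684.2 -106.     2.3] zang -4.88 gap 17.9 F [ 0.2  0.2 -0.6] j [-0.21  0.77  1.21  0.    1.15 -0.12]
dp cm tool [ 1.17 -0.08 -0.32] turn deg [0.02 0.4  0.01]
```

Emit:
jog_arm --turn '[[0,0.4,0],[0,0,0],[0,0,0]]' --dp '[[0.6,0,-0.3],[0.3,0,0],[0,0,0]]' --gripper '[1,1,1]'

```text
clock: 14.55
eef_pos: [681.7, -105.9, -5.9]
eef_rot: [-0.32, 1.569, -0.406]
wrist_force: [0.1, 0.4, -2.4]
finger_gap: 17.9
```

```bash
python3 -c "
from h import *
go([681,-106.5,-9.4],-4.9)
"
```

```text
t 14.55 pos [ 681.7 -105.9   -5.9] zang -4.88 gap 17.9 F [ 0.1  0.4 -2.4] j [-0.21  0.78  1.22 -0.    1.14 -0.12]
dp cm tool [ 0.35 -0.07 -0.07] turn deg [0.02 0.09 0.03]
```

Emit:
jog_arm --turn '[[0,0,0],[0,0,0],[0,0,0]]' --dp '[[0.2,0,0],[0.2,0,0],[0,0,0]]' --gripper '[1,1,1]'

```text
clock: 14.92
eef_pos: [682.2, -106.0, -9.3]
eef_rot: [-0.245, 1.568, -0.33]
wrist_force: [-1.0, 0.7, -1.1]
finger_gap: 17.9
```

Emit:
jog_arm --turn '[[0,0,0],[0,0,0]]' --dp '[[0.15,0,0],[0,0,0]]' --gripper '[1,1]'

```text
clock: 15.18
eef_pos: [682.4, -106.0, -9.1]
eef_rot: [-0.233, 1.567, -0.319]
wrist_force: [-0.5, -0.1, -1.5]
finger_gap: 17.7
```

```bash
python3 - <<'E'
from h import *
go([681,-106.5,-9.4],-4.9)
p,d=camera('scene');P=cloud('scene',d);cv2.imwrite('pics/s6.png',cv2.resize(p[160:310,210:380],None,fx=4,fy=4)[:,:,::-1])
m=(P[...,0]>640)&(P[...,0]<720)&(P[...,1]>-70)&(P[...,1]<30)&(P[...,2]>10)&(P[...,2]<60);print(m.sum(),np.percentile(P[m][:,2],[5,25,50,75,95]))
E
```

```text
t 15.18 pos [ 682.4 -106.    -9.1] zang -4.88 gap 17.7 F [-0.5 -0.1 -1.5] j [-0.21  0.78  1.22 -0.    1.13 -0.12]
dp cm tool [ 0.03 -0.06 -0.14] turn deg [0.02 0.21 0.05]
312 [12.30126497 19.5760447  21.1938359  22.38421928 23.77142274]
```

View pics/s6.png

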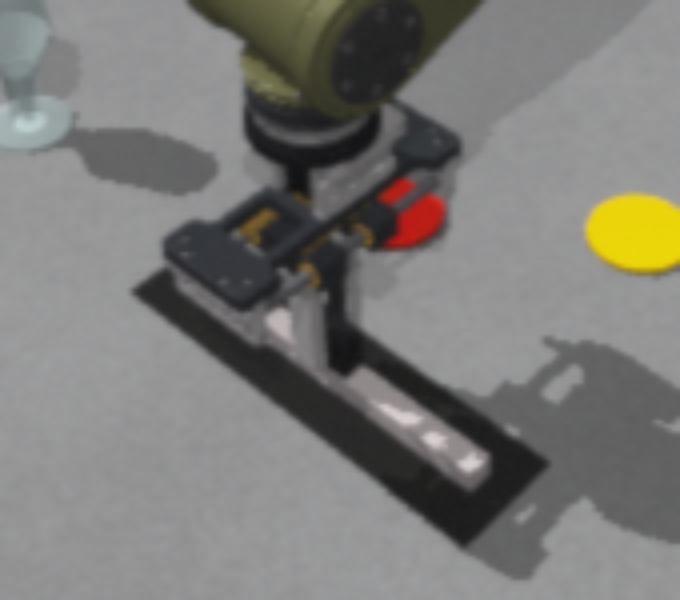

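The bar sits on the mat: its top is at about 22 mm, as expected. Releasing.

Emit:
jog_arm --turn '[[0,0,0],[0,0,0],[0,0,0],[0,0,0],[0,0,0],[0,0,0],[0,0,0],[0,0,0]]' --dp '[[0,0,0],[0,0,0],[0,0,0],[0,0,0],[0,0,0],[0,0,0],[0,0,0],[0,0,0]]' --gripper '[0,0,0,0,0,0,0,0]'

```text
clock: 16.23
eef_pos: [682.7, -106.0, -9.3]
eef_rot: [-0.186, 1.566, -0.271]
wrist_force: [-0.8, -0.0, 0.1]
finger_gap: 93.0
```

Emit:
jog_arm --turn '[[0,0,0],[0,0,0],[0,0,0],[0,0,0],[0,0,0],[0,0,0],[0,0,0]]' --dp '[[-2,0,0],[-4,0,0],[-5,0,0],[-5,0,0],[-3,0,0],[-1,0,0],[0,0,0]]' --gripper '[0,0,0,0,0,0,0]'

```text
clock: 17.1
eef_pos: [681.5, -105.7, 204.7]
eef_rot: [-0.151, 1.561, -0.236]
wrist_force: [1.0, -0.1, -1.0]
finger_gap: 93.8
```

```bash
python3 - <<'E'
from h import *
go([519,226.5,180],72.7)
p,d=camera('wrist');T=np.array(calibration('wrist')['world_from_camera']);np.savez('pics/w7.npz',p=p,d=d,T=T);cv2.imwrite('pics/w7.png',p[:,:,::-1])
P=cloud_w(d,T,calibration('wrist')['K']);V=p.max(-1)
m=(P[...,2]>16)&(P[...,2]<28)&(P[...,0]>640)&(P[...,0]<730);m=big(m);print(m.sum(),cv2.minAreaRect(P[m][:,:2].astype(np.float32)),np.median(P[m][:,2]))
m=big((P[...,2]>50)&(P[...,2]<64)&(P[...,0]>640)&(P[...,0]<730)&(V<60));print(m.sum(),cv2.minAreaRect(P[m][:,:2].astype(np.float32)))
m=big((P[...,2]<12)&(P[...,0]>620)&(P[...,0]<740)&(V<50));print(m.sum(),cv2.minAreaRect(P[m][:,:2].astype(np.float32)))
p,d=camera('top');np.savez('pics/t7.npz',p=p,d=d);cv2.imwrite('pics/t7.png',p[:,:,::-1])
E
```

```text
t 17.1 pos [ 681.5 -105.7  204.7] zang -4.88 gap 93.8 F [ 1.  -0.1 -1. ] j [-0.21  0.6   1.01 -0.    1.52 -0.12]
dp cm tool [  2.25  31.72 -19.04] turn deg [-77.58   0.4    0.43]
1085 ((688.4158325195312, -32.33794403076172), (102.90767669677734, 16.547521591186523), 85.17719268798828) 21.617593934420427
548 ((683.1946411132812, -104.37928771972656), (43.43829345703125, 17.93901252746582), 85.3951644897461)
9032 ((680.8417358398438, -108.08958435058594), (297.3263244628906, 79.59519958496094), 85.10554504394531)
```

View pics/w7.png

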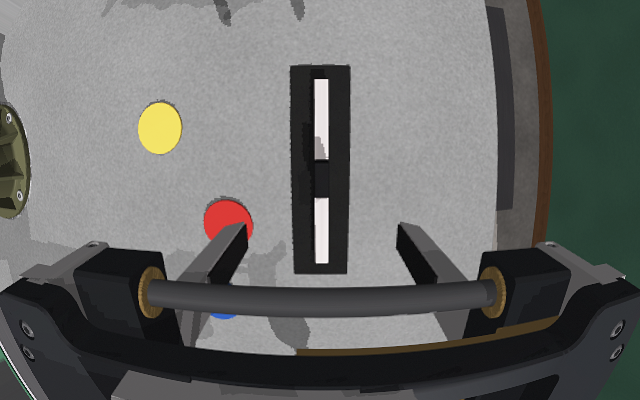

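View pics/t7.png

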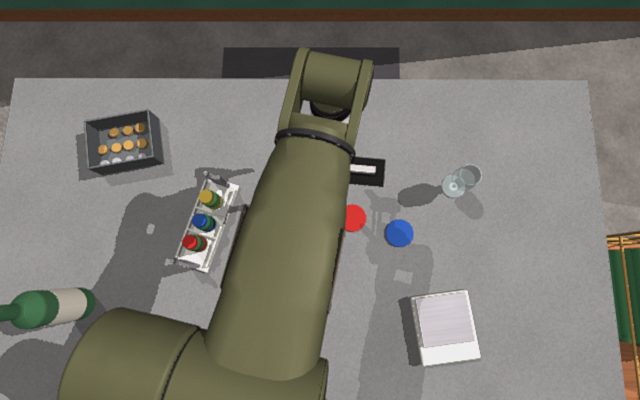

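The bar lies on the mat, grip up. The grip is at (683,-104) against the mat centre at (681,-107). The coasters are clear of it. The bottles are still standing with caps at about (210,198), (204,221) and (195,242). I'll locate the caps now.

```bash
python3 - <<'E'
from h import *
f=np.load('pics/t7.npz');p,d=f['p'],f['d'];P=cloud('top',d);H,S,V=cv2.split(cv2.cvtColor(p,cv2.COLOR_RGB2HSV))
f=np.load('pics/s4.npz');p2,d2=f['p'],f['d'];P2=cloud('scene',d2);H2,S2,V2=cv2.split(cv2.cvtColor(p2,cv2.COLOR_RGB2HSV))
for n,pp,Q,h,s in (("top",p,P,H,S),("scene",p2,P2,H2,S2)):
  h=h.astype(int)
  for c,m in dict(red=((h<6)|(h>174))&(s>130),yel=(abs(h-26)<7)&(s>110),blu=(abs(h-110)<10)&(s>130)).items():
    m=m&(Q[...,2]>94)&(Q[...,2]<102)&(Q[...,1]>100); q=Q[m]; r=cv2.minEnclosingCircle(q[:,:2].astype(np.float32)); print(n,c,m.sum(),q.mean(0).round(1),r)
E
```

```text
top red 132 [463.2 243.7  96.4] ((463.864013671875, 243.70016479492188), 17.535207748413086)
top yel 129 [579.2 210.3  96.7] ((578.6927490234375, 210.27491760253906), 17.19937515258789)
top blu 134 [517.4 223.4  96.5] ((518.1907348632812, 223.77471923828125), 17.222768783569336)
scene red 143 [463.8 245.   96.5] ((462.6231994628906, 244.86618041992188), 18.35085678100586)
scene yel 172 [578.8 212.2  96.3] ((578.34326171875, 211.96856689453125), 18.56943130493164)
scene blu 146 [517.7 225.6  96.3] ((517.0291748046875, 225.0377655029297), 18.30891227722168)
```

Emit:
jog_arm --turn '[[-5,0,0],[-10,0,0],[-10,0,0],[-10,0,0],[-10,0,0],[-10,0,0],[-10,0,0],[-10,0,0]]' --dp '[[0,0,0],[0,0,0],[0,0,0],[0,0,0],[0,0,0],[0,0,0],[0,0,0],[0,0,0]]' --gripper '[0,0,0,0,0,0,0,0]'

```text
clock: 18.2
eef_pos: [677.3, -104.8, 188.2]
eef_rot: [1.688, 1.556, 2.954]
wrist_force: [0.2, -0.9, -0.1]
finger_gap: 94.2
```

```bash
python3 -c "
from h import *
go([579,211.2,120],72.7)"
```

```text
t 18.2 pos [ 677.3 -104.8  188.2] zang 72.49 gap 94.2 F [ 0.2 -0.9 -0.1] j [-0.21  0.62  1.03 -0.    1.51 -1.47]
dp cm tool [ 7.05 18.78 27.19] turn deg [-0.21 -0.1  -0.82]
```

Emit:
jog_arm --turn '[[0,0,-0.8],[0,0,0],[0,0,0],[0,0,0],[0,0,0],[0,0,0],[0,0,0],[0,0,0]]' --dp '[[0,2.8,4],[0,3.2,4.7],[0,3.2,4.7],[0,3.2,4.7],[0,3.2,4.7],[0,2,3],[0,0.8,1],[0,0,0]]' --gripper '[0,0,0,0,0,0,0,0]'

```text
clock: 19.2
eef_pos: [574.1, 213.3, 175.4]
eef_rot: [2.058, 1.55, -2.958]
wrist_force: [0.3, -0.9, -0.0]
finger_gap: 94.1
```

```bash
python3 -c "
from h import *
go([579,211.2,7.5],72.7)"
```

```text
t 19.2 pos [574.1 213.3 175.4] zang 72.62 gap 94.1 F [ 0.3 -0.9 -0. ] j [ 0.29  0.45  1.3   0.    1.41 -0.97]
dp cm tool [16.78 -0.83  0.1 ] turn deg [-0.09 -0.54 -1.03]
```

Emit:
jog_arm --turn '[[0,-0.5,-1],[0,0,0],[0,0,0],[0,0,0],[0,0,0]]' --dp '[[0,-0.8,0.1],[3,0,0],[4,0,0],[3,0,0],[0,0,0]]' --gripper '[0,0,0,0,0]'

```text
clock: 19.82
eef_pos: [586.6, 204.6, 72.2]
eef_rot: [-1.429, 1.567, -0.169]
wrist_force: [0.4, -0.3, -0.7]
finger_gap: 93.7
```

```bash
python3 -c "
from h import *
go([579,211.2,7.5],72.7)"
```

```text
t 19.82 pos [586.6 204.6  72.2] zang 72.18 gap 93.7 F [ 0.4 -0.3 -0.7] j [ 0.28  0.54  1.41 -0.    1.18 -0.98]
dp cm tool [6.47 0.95 0.39] turn deg [-0.52  0.03  0.24]
```

Emit:
jog_arm --turn '[[-0.5,0,0.2],[0,0,0],[0,0,0],[0,0,0],[0,0,0]]' --dp '[[0,0.9,0.4],[0,0,0],[2.5,0,0],[2,0,0],[0,0,0]]' --gripper '[0,0,0,0,0]'

```text
clock: 20.45
eef_pos: [582.6, 211.7, 32.9]
eef_rot: [-0.975, 1.56, 0.293]
wrist_force: [0.6, 0.0, -0.2]
finger_gap: 93.9
```

```bash
python3 -c "
from h import *
go([579,211.2,7.5],72.7)"
```

```text
t 20.45 pos [582.6 211.7  32.9] zang 72.67 gap 93.9 F [ 0.6  0.  -0.2] j [ 0.29  0.58  1.45  0.    1.1  -0.98]
dp cm tool [ 2.54  0.35 -0.17] turn deg [-0.03  0.35  0.52]
```

Emit:
jog_arm --turn '[[0,0.35,0.5],[0,0,0],[0,0,0],[0,0,0]]' --dp '[[1.0,0.2,-0.1],[1.2,0,0],[0.3,0,0],[0,0,0]]' --gripper '[0,0,0,0]'

```text
clock: 20.95
eef_pos: [581.6, 211.7, 9.0]
eef_rot: [-1.046, 1.568, 0.223]
wrist_force: [0.1, 0.4, 0.9]
finger_gap: 93.9
```

```bash
python3 -c "
from h import *
go([579,211.2,7.5],72.7)
p,d=camera('wrist');cv2.imwrite('pics/w8.png',p[:,:,::-1])"
```

```text
t 20.95 pos [581.6 211.7   9. ] zang 72.68 gap 93.9 F [0.1 0.4 0.9] j [ 0.29  0.62  1.46 -0.    1.06 -0.98]
dp cm tool [ 0.15  0.24 -0.13] turn deg [-0.02  0.09  0.15]
```

View pics/w8.png

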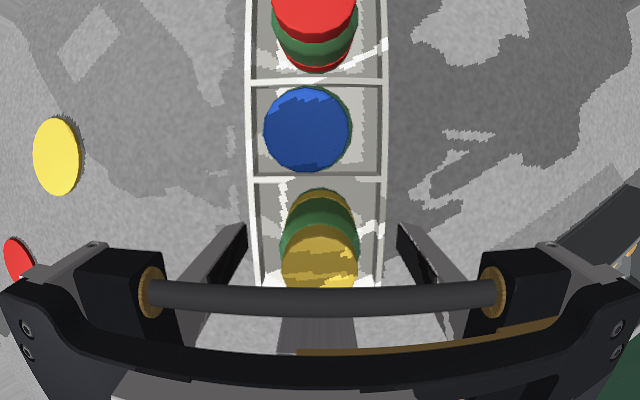

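The yellow bottle stands between the fingers with its cap at about (320,265). Closing.

Emit:
jog_arm --turn '[[0,0,0],[0,0,0],[0,0,0],[0,0,0],[0,0,0],[0,0,0],[0,0,0],[0,0,0]]' --dp '[[0.1,0.25,-0.1],[0,0,0],[0,0,0],[0,0,0],[0,0,0],[0,0,0],[0,0,0],[0,0,0]]' --gripper '[0,1,1,1,1,1,1,1]' --grip_force 20

```text
clock: 22.0
eef_pos: [579.2, 211.6, 8.9]
eef_rot: [-1.024, 1.566, 0.244]
wrist_force: [0.0, -0.0, 0.7]
finger_gap: 43.7
```

Emit:
jog_arm --turn '[[0,0,0],[0,0,0]]' --dp '[[0,0,0],[0,0,0]]' --gripper '[1,1]'

```text
clock: 22.25
eef_pos: [579.2, 211.6, 8.9]
eef_rot: [-1.03, 1.567, 0.238]
wrist_force: [0.1, -0.1, -0.3]
finger_gap: 43.3
```

Emit:
jog_arm --turn '[[0,0,0],[0,0,0],[0,0,0],[0,0,0],[0,0,0],[0,0,0]]' --dp '[[-1,0,0],[-2,0,0],[-3.5,0,0],[-4,0,0],[-3,0,0],[0,0,0]]' --gripper '[1,1,1,1,1,1]'

```text
clock: 23.0
eef_pos: [577.9, 211.3, 149.4]
eef_rot: [-1.03, 1.568, 0.239]
wrist_force: [0.7, -0.8, -2.7]
finger_gap: 43.2
```

```bash
python3 -c "
from h import *
go([454.3,-13,130],72.7)"
```

```text
t 23.0 pos [577.9 211.3 149.4] zang 72.68 gap 43.2 F [ 0.7 -0.8 -2.7] j [ 0.29  0.46  1.35 -0.    1.33 -0.98]
dp cm tool [  1.89   5.12 -25.09] turn deg [-0.02  0.09  0.15]
```

Emit:
jog_arm --turn '[[0,0,0],[0,0,0],[0,0,0],[0,0,0],[0,0,0],[0,0,0],[0,0,0],[0,0,0]]' --dp '[[0,0.4,-2],[0,0.9,-4],[0,1,-5],[0,1,-5],[0,0.9,-4.5],[0,0.5,-2.5],[0,0.2,-1],[0,0,0]]' --gripper '[1,1,1,1,1,1,1,1]'

```text
clock: 24.0
eef_pos: [451.3, -9.0, 138.9]
eef_rot: [1.873, 1.561, -3.141]
wrist_force: [1.5, -0.1, -1.5]
finger_gap: 43.1
```

```bash
python3 -c "
from h import *
go([454.3,-13,2.9],72.7)"
```

```text
t 24.0 pos [451.3  -9.  138.9] zang 72.71 gap 43.1 F [ 1.5 -0.1 -1.5] j [-0.1   0.12  1.82 -0.    1.22 -1.37]
dp cm tool [13.6  -0.53 -0.26] turn deg [ 0.01 -0.17 -0.55]
```

Emit:
jog_arm --turn '[[0,-0.2,-0.4],[0,0,0],[0,0,0],[0,0,0],[0,0,0],[0,0,0]]' --dp '[[2,-0.4,-0.2],[3,0,0],[3,0,0],[2,0,0],[1,0,0],[0,0,0]]' --gripper '[1,1,1,1,1,1]'

```text
clock: 24.75
eef_pos: [456.5, -7.2, 24.1]
eef_rot: [1.169, 1.567, 2.443]
wrist_force: [1.2, -1.2, -2.5]
finger_gap: 43.1
```

```bash
python3 -c "
from h import *
go([454.3,-13,2.9],72.7)"
```

```text
t 24.75 pos [456.5  -7.2  24.1] zang 72.99 gap 43.1 F [ 1.2 -1.2 -2.5] j [-0.1   0.29  1.92  0.    0.94 -1.37]
dp cm tool [ 2.12  0.03 -0.62] turn deg [ 0.29  0.07 -0.18]
```

Emit:
jog_arm --turn '[[0.2,0,-0.1],[0,0,0],[0,0,0],[0,0,0]]' --dp '[[0.6,0,-0.6],[0.6,0,0],[0.4,0,0],[0,0,0]]' --gripper '[1,1,1,1]'

```text
clock: 25.25
eef_pos: [455.8, -13.3, 8.5]
eef_rot: [-0.668, 1.568, 0.602]
wrist_force: [0.8, -0.4, -2.4]
finger_gap: 43.2
```

```bash
python3 -c "
from h import *
go([454.3,-13,2.9],72.7)
p,d=camera('wrist');cv2.imwrite('pics/w9.png',p[:,:,::-1])
p,d=camera('scene');np.savez('pics/s9.npz',p=p,d=d);cv2.imwrite('pics/s9.png',cv2.resize(p[120:270,290:450],None,fx=4,fy=4)[:,:,::-1])"
```

```text
t 25.25 pos [455.8 -13.3   8.5] zang 72.78 gap 43.2 F [ 0.8 -0.4 -2.4] j [-0.11  0.31  1.93  0.    0.9  -1.38]
dp cm tool [ 0.56  0.15 -0.02] turn deg [0.08 0.11 0.08]
```

View pics/s9.png

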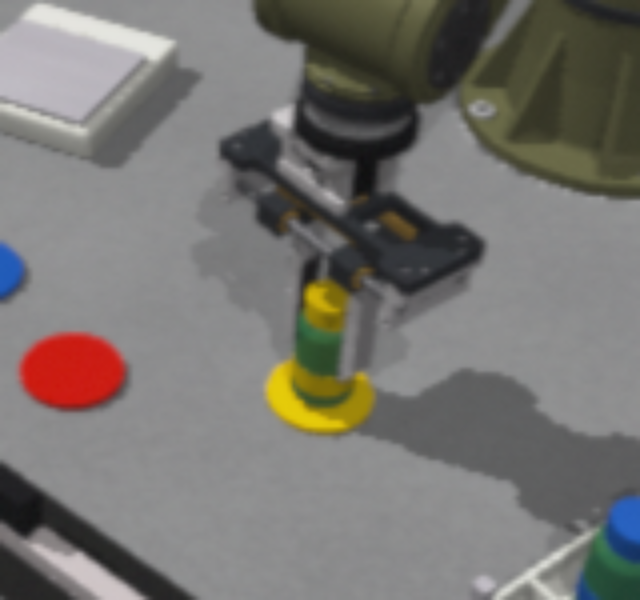

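View pics/w9.png

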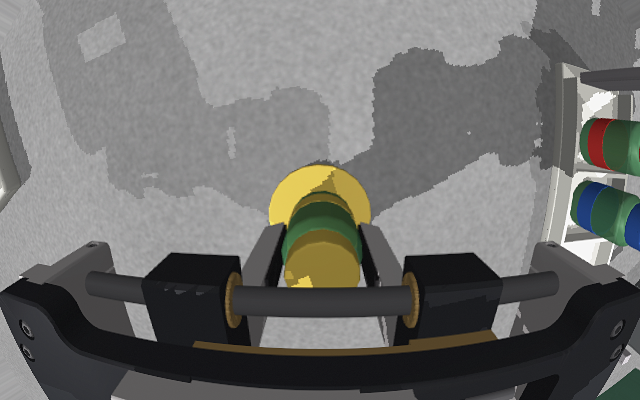

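The bottle is centred over the yellow coaster, with about 5 mm still to go. Lowering the rest and releasing.

Emit:
jog_arm --turn '[[0,0,0],[0,0,0],[0,0,0]]' --dp '[[0.4,0.1,0],[0.2,0,0],[0,0,0]]' --gripper '[1,1,1]'

```text
clock: 25.72
eef_pos: [455.2, -12.9, 2.8]
eef_rot: [-0.907, 1.567, 0.363]
wrist_force: [-1.4, 0.2, 2.0]
finger_gap: 43.3
```

Emit:
jog_arm --turn '[[0,0,0],[0,0,0]]' --dp '[[0.15,0,0],[0,0,0]]' --gripper '[1,1]'

```text
clock: 25.98
eef_pos: [455.9, -13.1, 2.9]
eef_rot: [-1.116, 1.566, 0.155]
wrist_force: [-0.0, -0.8, -2.4]
finger_gap: 43.7
```

Contact at 2.8, as predicted. Opening.

Emit:
jog_arm --turn '[[0,0,0],[0,0,0],[0,0,0],[0,0,0],[0,0,0],[0,0,0],[0,0,0]]' --dp '[[0,0,0],[0,0,0],[0,0,0],[0,0,0],[0,0,0],[0,0,0],[0,0,0]]' --gripper '[0,0,0,0,0,0,0]'

```text
clock: 26.85
eef_pos: [456.2, -13.0, 2.8]
eef_rot: [-1.12, 1.566, 0.15]
wrist_force: [0.3, 0.2, 0.1]
finger_gap: 94.0
```

Emit:
jog_arm --turn '[[0,0,0],[0,0,0],[0,0,0],[0,0,0],[0,0,0],[0,0,0]]' --dp '[[-2,0,0],[-4,0,0],[-4,0,0],[-3,0,0],[-1,0,0],[0,0,0]]' --gripper '[0,0,0,0,0,0]'

```text
clock: 27.6
eef_pos: [454.6, -13.1, 145.7]
eef_rot: [-0.927, 1.568, 0.343]
wrist_force: [-0.2, 0.2, -0.1]
finger_gap: 94.2
```

```bash
python3 - <<'E'
from h import *
go([517.6,224.5,130],72.7)
p,d=camera('scene');np.savez('pics/s10.npz',p=p,d=d);Q=cloud('scene',d);h,s,v=cv2.split(cv2.cvtColor(p,cv2.COLOR_RGB2HSV));h=h.astype(int)
m=(abs(h-26)<7)&(s>110)
a=m&(Q[...,2]>85)&(Q[...,2]<95)&(Q[...,1]<100);print(a.sum(),cv2.minEnclosingCircle(Q[a][:,:2].astype(np.float32)),np.median(Q[a][:,2]))
cv2.imwrite('pics/s10.png',p[:,:,::-1])
p,d=camera('wrist');T=np.array(calibration('wrist')['world_from_camera']);Q=cloud_w(d,T,calibration('wrist')['K']);h,s,v=cv2.split(cv2.cvtColor(p,cv2.COLOR_RGB2HSV));h=h.astype(int);cv2.imwrite('pics/w10.png',p[:,:,::-1])
m=(abs(h-26)<7)&(s>110)
for lo,hi in ((85,95),(2,12)):
  a=m&(Q[...,2]>lo)&(Q[...,2]<hi)&(Q[...,1]<100);print(a.sum(),cv2.minEnclosingCircle(Q[a][:,:2].astype(np.float32)))
E
```

```text
t 27.6 pos [454.6 -13.1 145.7] zang 72.8 gap 94.2 F [-0.2  0.2 -0.1] j [-0.11  0.11  1.81  0.    1.22 -1.38]
dp cm tool [ 1.62  1.01 24.56] turn deg [0.1  0.11 0.14]
108 ((454.43707275390625, -11.743451118469238), 18.187108993530273) 90.67676253693958
1183 ((454.5578308105469, -13.25112533569336), 17.9300594329834)
1461 ((453.7083740234375, -14.860963821411133), 37.76386260986328)
```

View pics/s10.png

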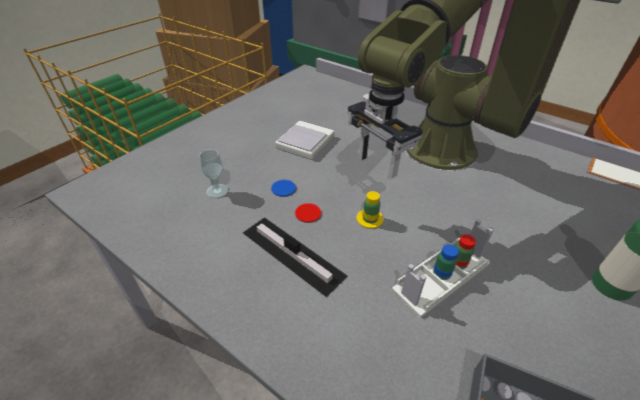

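Yellow stands within about 2 mm of its coaster centre. Blue is next.

Emit:
jog_arm --turn '[[0,0,0],[0,0,0],[0,0,0],[0,0,0],[0,0,0],[0,0,0],[0,0,0]]' --dp '[[0,0.2,4],[0,0.2,5],[0,0.2,5],[0,0.2,5],[0,0.2,3.5],[0,0,1.5],[0,0,0]]' --gripper '[0,0,0,0,0,0,0]'

```text
clock: 28.58
eef_pos: [514.4, 224.6, 135.3]
eef_rot: [2.059, 1.559, -2.955]
wrist_force: [0.1, 0.2, 0.2]
finger_gap: 94.1
```

```bash
python3 -c "
from h import *
go([517.6,224.5,70],72.7)"
```

```text
t 28.57 pos [514.4 224.6 135.3] zang 72.67 gap 94.1 F [0.1 0.2 0.2] j [ 0.35  0.36  1.52  0.    1.27 -0.92]
dp cm tool [ 6.52 -0.38  0.12] turn deg [-0.03 -0.32 -0.61]
```

Emit:
jog_arm --turn '[[0,-0.2,-0.3],[0,0,0],[0,0,0],[0,0,0]]' --dp '[[2,-0.2,0.1],[3,0,0],[1,0,0],[0,0,0]]' --gripper '[0,0,0,0]'

```text
clock: 29.08
eef_pos: [516.2, 220.3, 74.0]
eef_rot: [2.057, 1.565, -2.961]
wrist_force: [0.3, -0.0, -0.2]
finger_gap: 94.3
```

```bash
python3 -c "
from h import *
go([517.6,224.5,8.5],72.7)"
```

```text
t 29.07 pos [516.2 220.3  74. ] zang 72.46 gap 94.3 F [ 0.3 -0.  -0.2] j [ 0.34  0.42  1.59  0.    1.13 -0.93]
dp cm tool [ 6.54 -0.04  0.47] turn deg [-0.25 -0.16 -0.3 ]
```

Emit:
jog_arm --turn '[[-0.2,0,0],[0,0,0],[0,0,0],[0,0,0],[0,0,0]]' --dp '[[0,0,0.45],[2.5,0,0],[2.5,0,0],[0.8,0,0],[0,0,0]]' --gripper '[0,0,0,0,0]'

```text
clock: 29.7
eef_pos: [520.6, 225.7, 20.0]
eef_rot: [-0.511, 1.568, 0.757]
wrist_force: [0.2, -0.2, 0.1]
finger_gap: 93.9
```

```bash
python3 -c "
from h import *
go([517.6,224.5,8.5],72.7)"
```

```text
t 29.7 pos [520.6 225.7  20. ] zang 72.67 gap 93.9 F [ 0.2 -0.2  0.1] j [ 0.34  0.5   1.61  0.    1.02 -0.92]
dp cm tool [ 1.15  0.25 -0.21] turn deg [-0.03  0.12  0.07]
```

Emit:
jog_arm --turn '[[0,0.1,0],[0,0,0],[0,0,0],[0,0,0],[0,0,0],[0,0,0],[0,0,0],[0,0,0]]' --dp '[[0.8,0.25,-0.2],[0.3,0.1,0],[0,0,0],[0,0,0],[0,0,0],[0,0,0],[0,0,0],[0,0,0]]' --gripper '[0,0,1,1,1,1,1,1]' --grip_force 20

```text
clock: 30.7
eef_pos: [517.7, 225.3, 10.9]
eef_rot: [-1.039, 1.566, 0.229]
wrist_force: [0.6, -0.1, 0.7]
finger_gap: 43.5
```

Emit:
jog_arm --turn '[[0,0,0],[0,0,0],[0,0,0]]' --dp '[[0,0,0],[0,0,0],[0,0,0]]' --gripper '[1,1,1]'

```text
clock: 31.08
eef_pos: [517.7, 225.3, 10.9]
eef_rot: [-1.036, 1.566, 0.232]
wrist_force: [0.3, -0.7, 0.3]
finger_gap: 43.3
```

Emit:
jog_arm --turn '[[0,0,0],[0,0,0],[0,0,0],[0,0,0],[0,0,0],[0,0,0]]' --dp '[[-1,0,0],[-2,0,0],[-3.5,0,0],[-4,0,0],[-4,0,0],[0,0,0]]' --gripper '[1,1,1,1,1,1]'

```text
clock: 31.82
eef_pos: [516.4, 225.1, 162.7]
eef_rot: [-1.016, 1.566, 0.252]
wrist_force: [0.3, 1.3, -3.2]
finger_gap: 43.7
```

```bash
python3 -c "
from h import *
go([500.3,-293.5,150],72.7)"
```

```text
t 31.82 pos [516.4 225.1 162.7] zang 72.68 gap 43.7 F [ 0.3  1.3 -3.2] j [ 0.35  0.33  1.5  -0.    1.31 -0.92]
dp cm tool [  1.21 -13.9  -49.99] turn deg [-0.02  0.13  0.22]
```

Emit:
jog_arm --turn '[[0,0,0],[0,0,0],[0,0,0],[0,0,0],[0,0,0],[0,0,0],[0,0,0],[0,0,0]]' --dp '[[0,-0.6,-2],[0,-1.1,-4],[0,-1.4,-5],[0,-1.4,-5],[0,-1.4,-5],[0,-1.4,-5],[0,-1.4,-5],[0,-1.4,-5]]' --gripper '[1,1,1,1,1,1,1,1]'

```text
clock: 32.83
eef_pos: [498.1, -163.8, 153.9]
eef_rot: [1.764, 1.561, 3.036]
wrist_force: [1.2, -0.0, -1.5]
finger_gap: 43.9
```

```bash
python3 -c "
from h import *
go([500.3,-293.5,140],72.7)"
```

```text
t 32.83 pos [ 498.1 -163.8  153.9] zang 72.84 gap 43.9 F [ 1.2 -0.  -1.5] j [-0.39  0.26  1.61 -0.    1.28 -1.66]
dp cm tool [  1.38  -4.05 -12.32] turn deg [ 0.13 -0.1  -0.53]
```

Emit:
jog_arm --turn '[[0,0,0],[0,0,0],[0,0,0],[0,0,0],[0,0,0],[0,0,0]]' --dp '[[0,-1.0,-3.5],[0,-1,-3.3],[0,-0.8,-2.5],[0,-0.4,-1],[0,-0.1,-0.2],[0,0,0]]' --gripper '[1,1,1,1,1,1]'

```text
clock: 33.58
eef_pos: [491.4, -281.7, 147.5]
eef_rot: [1.562, 1.551, 2.827]
wrist_force: [0.8, 0.1, -1.3]
finger_gap: 43.5
```

```bash
python3 -c "
from h import *
go([500.3,-293.5,60],72.7)"
```

```text
t 33.58 pos [ 491.4 -281.7  147.5] zang 72.46 gap 43.5 F [ 0.8  0.1 -1.3] j [-0.58  0.37  1.49 -0.01  1.31 -1.85]
dp cm tool [ 8.72 -1.38 -0.86] turn deg [-0.24  0.01 -1.12]
```

Emit:
jog_arm --turn '[[-0.2,0,-0.7],[0,0,0],[0,0,0],[0,0,0],[0,0,0]]' --dp '[[2,-0.7,-0.4],[3,0,0],[3,0,0],[2,0,0],[0,0,0]]' --gripper '[1,1,1,1,1]'

```text
clock: 34.2
eef_pos: [497.2, -283.1, 45.5]
eef_rot: [1.517, 1.565, 2.791]
wrist_force: [0.6, -0.7, -2.0]
finger_gap: 43.5
```

```bash
python3 -c "
from h import *
go([500.3,-293.5,4.9],72.7)"
```

```text
t 34.2 pos [ 497.2 -283.1   45.5] zang 72.98 gap 43.5 F [ 0.6 -0.7 -2. ] j [-0.58  0.48  1.58 -0.    1.09 -1.85]
dp cm tool [ 4.06 -0.62 -0.91] turn deg [ 0.28  0.02 -0.32]
```

Emit:
jog_arm --turn '[[0.2,0,-0.2],[0,0,0],[0,0,0],[0,0,0]]' --dp '[[1,-0.5,-0.7],[1,0,0],[0.8,0,0],[0,0,0]]' --gripper '[1,1,1,1]'

```text
clock: 34.7
eef_pos: [501.2, -291.8, 17.8]
eef_rot: [-2.074, 1.57, -0.803]
wrist_force: [1.3, 0.1, -1.3]
finger_gap: 43.4
```

```bash
python3 -c "
from h import *
go([500.3,-293.5,4.9],72.7)"
```

```text
t 34.7 pos [ 501.2 -291.8   17.8] zang 72.81 gap 43.4 F [ 1.3  0.1 -1.3] j [-0.59  0.53  1.58 -0.    1.03 -1.86]
dp cm tool [ 1.29  0.03 -0.19] turn deg [ 0.11 -0.03  0.05]
```

Emit:
jog_arm --turn '[[0,0,0],[0,0,0],[0,0,0],[0,0,0]]' --dp '[[0.5,0,-0.15],[0.4,0,0],[0.2,0,0],[0,0,0]]' --gripper '[1,1,1,1]'

```text
clock: 35.2
eef_pos: [500.9, -293.5, 6.6]
eef_rot: [-1.993, 1.569, -0.722]
wrist_force: [-0.0, 0.3, -0.9]
finger_gap: 43.8
```

```bash
python3 -c "
from h import *
go([500.3,-293.5,4.9],72.7)
p,d=camera('scene');cv2.imwrite('pics/s11.png',cv2.resize(p[100:250,190:380],None,fx=4,fy=4)[:,:,::-1])"
```

```text
t 35.2 pos [ 500.9 -293.5    6.6] zang 72.81 gap 43.8 F [-0.   0.3 -0.9] j [-0.59  0.55  1.58 -0.    1.01 -1.86]
dp cm tool [ 0.17  0.06 -0.02] turn deg [ 0.11 -0.04  0.1 ]
```

View pics/s11.png

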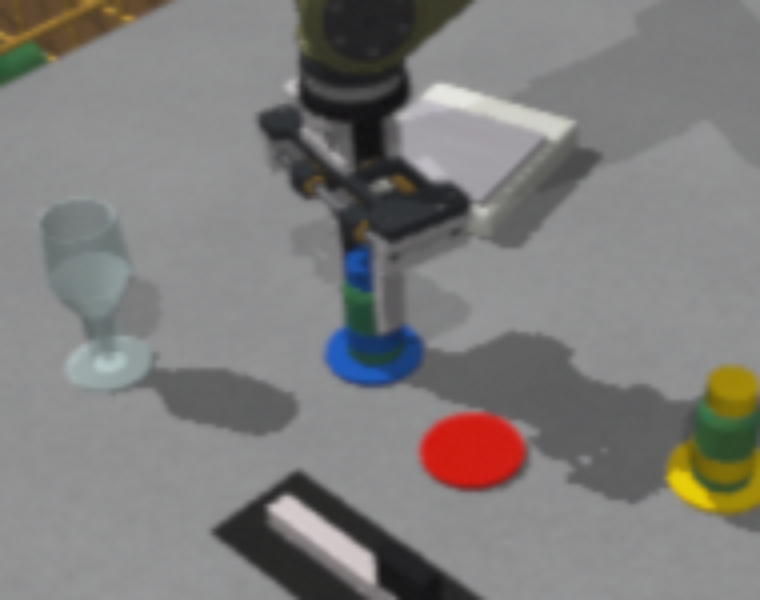

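The blue bottle is centred on its coaster.

Emit:
jog_arm --turn '[[0,0,0],[0,0,0]]' --dp '[[0.25,0,0],[0,0,0]]' --gripper '[1,1]'

```text
clock: 35.5
eef_pos: [501.5, -293.9, 4.9]
eef_rot: [-1.952, 1.567, -0.682]
wrist_force: [-0.0, 0.2, -2.0]
finger_gap: 43.5
```

Emit:
jog_arm --turn '[[0,0,0],[0,0,0],[0,0,0],[0,0,0],[0,0,0],[0,0,0],[0,0,0],[0,0,0]]' --dp '[[0.1,0,0],[0,0,0],[0,0,0],[0,0,0],[0,0,0],[0,0,0],[0,0,0],[0,0,0]]' --gripper '[1,1,0,0,0,0,0,0]'

```text
clock: 36.5
eef_pos: [501.8, -294.1, 4.7]
eef_rot: [-1.916, 1.566, -0.645]
wrist_force: [-0.5, -0.3, -0.0]
finger_gap: 93.4
```

Emit:
jog_arm --turn '[[0,0,0],[0,0,0],[0,0,0],[0,0,0],[0,0,0],[0,0,0],[0,0,0]]' --dp '[[0,0,0],[-2,0,0],[-4,0,0],[-4,0,0],[-4,0,0],[-1,0,0],[0,0,0]]' --gripper '[0,0,0,0,0,0,0]'

```text
clock: 37.38
eef_pos: [500.6, -293.2, 157.7]
eef_rot: [-2.006, 1.569, -0.735]
wrist_force: [-0.3, 0.6, -0.7]
finger_gap: 94.0
```

```bash
python3 - <<'E'
from h import *
go([463.4,244.4,150],72.7)
p,d=camera('wrist');T=np.array(calibration('wrist')['world_from_camera']);Q=cloud_w(d,T,calibration('wrist')['K']);h,s,v=cv2.split(cv2.cvtColor(p,cv2.COLOR_RGB2HSV));h=h.astype(int);cv2.imwrite('pics/w12.png',p[:,:,::-1])
m=(abs(h-110)<10)&(s>130)
for lo,hi in ((85,95),(2,12)):
  a=m&(Q[...,2]>lo)&(Q[...,2]<hi)&(Q[...,1]<100);print(a.sum(),cv2.minEnclosingCircle(Q[a][:,:2].astype(np.float32)))
m=((h<6)|(h>174))&(s>130)&(Q[...,1]<0)&(Q[...,2]<12);print('red coaster',m.sum(),cv2.minEnclosingCircle(Q[m][:,:2].astype(np.float32)))
E
```

```text
t 37.38 pos [ 500.6 -293.2  157.7] zang 72.81 gap 94.0 F [-0.3  0.6 -0.7] j [-0.59  0.38  1.45 -0.    1.31 -1.86]
dp cm tool [ 0.69 19.44 50.26] turn deg [ 0.11 -0.05  0.11]
1091 ((500.5454406738281, -293.7136535644531), 17.871816635131836)
1331 ((500.32098388671875, -295.2798767089844), 37.49296569824219)
red coaster 2581 ((540.62109375, -166.448486328125), 39.22823715209961)
```

View pics/w12.png

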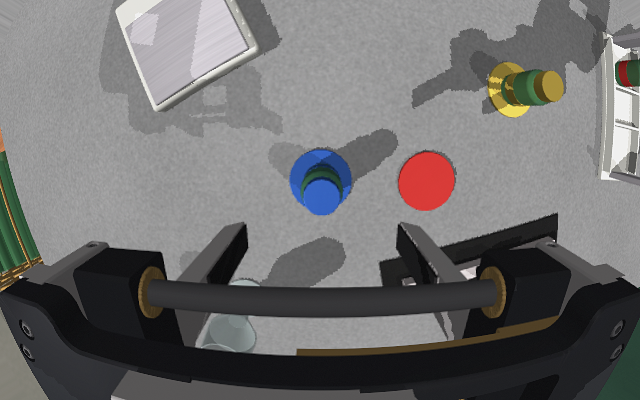

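Blue stands within 2 mm of centre. On to red.

Emit:
jog_arm --turn '[[0,0,0],[0,0,0],[0,0,0],[0,0,0],[0,0,0],[0,0,0],[0,0,0],[0,0,0]]' --dp '[[0,1.5,4],[0,2.1,5.4],[0,2.1,5.4],[0,2.1,5.4],[0,2.1,5.4],[0,2.1,5.4],[0,2.1,5.4],[0,2.1,5.4]]' --gripper '[0,0,0,0,0,0,0,0]'

```text
clock: 38.42
eef_pos: [463.5, 165.1, 145.4]
eef_rot: [1.756, 1.554, 3.021]
wrist_force: [0.5, -1.1, -0.3]
finger_gap: 94.1
```

```bash
python3 -c "
from h import *
go([463.4,244.4,140],72.7)"
```

```text
t 38.42 pos [463.5 165.1 145.4] zang 72.45 gap 94.1 F [ 0.5 -1.1 -0.3] j [ 0.26  0.2   1.7   0.01  1.25 -1.  ]
dp cm tool [0.56 2.39 7.56] turn deg [-0.26 -0.17 -0.93]
```

Emit:
jog_arm --turn '[[0,0,0],[0,0,-0.4],[0,0,0],[0,0,0]]' --dp '[[0,1.2,3.5],[0,0.5,1.2],[0,0,0],[0,0,0]]' --gripper '[0,0,0,0]'

```text
clock: 38.92
eef_pos: [458.8, 217.4, 140.9]
eef_rot: [2.059, 1.554, -2.956]
wrist_force: [0.4, -0.2, -0.1]
finger_gap: 93.9
```

```bash
python3 -c "
from h import *
go([463.4,244.4,70],72.7)"
```

```text
t 38.92 pos [458.8 217.4 140.9] zang 72.67 gap 93.9 F [ 0.4 -0.2 -0.1] j [ 0.37  0.24  1.66  0.    1.25 -0.9 ]
dp cm tool [7.08 0.27 2.77] turn deg [-0.04 -0.44 -0.83]
```

Emit:
jog_arm --turn '[[0,0,0],[0,-0.4,-0.7],[0,0,0],[0,0,0]]' --dp '[[0,0.3,2.5],[2,0,0.3],[3,0,0],[0,0,0]]' --gripper '[0,0,0,0]'

```text
clock: 39.42
eef_pos: [465.7, 240.9, 90.0]
eef_rot: [1.946, 1.57, -3.075]
wrist_force: [-0.7, 0.1, -0.3]
finger_gap: 93.7
```

```bash
python3 -c "
from h import *
go([463.4,244.4,8.5],72.7)"
```

```text
t 39.42 pos [465.7 240.9  90. ] zang 72.3 gap 93.7 F [-0.7  0.1 -0.3] j [ 0.41  0.33  1.68  0.    1.13 -0.85]
dp cm tool [8.15 0.32 0.27] turn deg [-0.4  -0.03 -0.07]
```

Emit:
jog_arm --turn '[[-0.4,0,0],[0,0,0],[0,0,0],[0,0,0],[0,0,0],[0,0,0]]' --dp '[[0,0.3,0.3],[2.5,0,0],[2.5,0,0],[1.5,0,0],[0.5,0,0],[0,0,0]]' --gripper '[0,0,0,0,0,0]'

```text
clock: 40.17
eef_pos: [467.6, 245.0, 24.9]
eef_rot: [-0.802, 1.563, 0.466]
wrist_force: [-0.4, -0.2, 0.3]
finger_gap: 93.9
```

```bash
python3 -c "
from h import *
go([463.4,244.4,8.5],72.7)"
```

```text
t 40.17 pos [467.6 245.   24.9] zang 72.62 gap 93.9 F [-0.4 -0.2  0.3] j [ 0.41  0.42  1.73  0.    0.98 -0.85]
dp cm tool [ 1.63  0.39 -0.19] turn deg [-0.08  0.33  0.34]
```

Emit:
jog_arm --turn '[[0,0.3,0.3],[0,0,0],[0,0,0],[0,0,0]]' --dp '[[0.8,0.3,-0.1],[0.8,0,0],[0,0,0],[0,0,0]]' --gripper '[0,0,0,0]'

```text
clock: 40.67
eef_pos: [464.9, 245.3, 9.1]
eef_rot: [-0.922, 1.569, 0.345]
wrist_force: [-0.5, 0.2, 0.1]
finger_gap: 94.0
```

```bash
python3 -c "
from h import *
go([463.4,244.4,8.5],72.7)
p,d=camera('wrist');cv2.imwrite('pics/w13.png',p[:,:,::-1])"
```

```text
t 40.67 pos [464.9 245.3   9.1] zang 72.63 gap 94.0 F [-0.5  0.2  0.1] j [ 0.42  0.44  1.74 -0.    0.96 -0.85]
dp cm tool [ 0.06  0.12 -0.13] turn deg [-0.07  0.07  0.1 ]
```

View pics/w13.png

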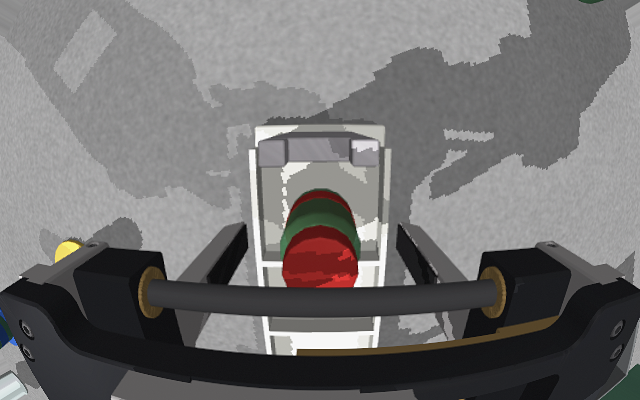

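The red bottle is centred between the fingers with its cap at (320,258). Closing.

Emit:
jog_arm --turn '[[0,0,0],[0,0,0],[0,0,0],[0,0,0],[0,0,0],[0,0,0],[0,0,0],[0,0,0]]' --dp '[[0,0.1,-0.1],[0,0,0],[0,0,0],[0,0,0],[0,0,0],[0,0,0],[0,0,0],[0,0,0]]' --gripper '[0,1,1,1,1,1,1,1]' --grip_force 20

```text
clock: 41.72
eef_pos: [463.8, 244.7, 9.5]
eef_rot: [-0.902, 1.568, 0.365]
wrist_force: [0.1, -1.0, -0.5]
finger_gap: 43.3
```

Emit:
jog_arm --turn '[[0,0,0],[0,0,0],[0,0,0]]' --dp '[[0,0,0],[0,0,0],[0,0,0]]' --gripper '[1,1,1]'

```text
clock: 42.1
eef_pos: [463.8, 244.7, 9.5]
eef_rot: [-0.907, 1.568, 0.361]
wrist_force: [-0.5, 0.2, 0.5]
finger_gap: 43.1
```

Emit:
jog_arm --turn '[[0,0,0],[0,0,0],[0,0,0],[0,0,0],[0,0,0],[0,0,0]]' --dp '[[-1,0,0],[-2,0,0],[-3.5,0,0],[-4,0,0],[-4,0,0],[0,0,0]]' --gripper '[1,1,1,1,1,1]'

```text
clock: 42.85
eef_pos: [462.9, 244.2, 161.4]
eef_rot: [-0.909, 1.568, 0.358]
wrist_force: [0.1, 0.5, -1.0]
finger_gap: 43.5
```

```bash
python3 -c "
from h import *
go([540.5,-166,150],72.7)"
```

```text
t 42.85 pos [462.9 244.2 161.4] zang 72.62 gap 43.5 F [ 0.1  0.5 -1. ] j [ 0.42  0.25  1.61 -0.    1.28 -0.85]
dp cm tool [  1.13 -19.66 -36.83] turn deg [-0.08  0.09  0.12]
```

Emit:
jog_arm --turn '[[0,0,0],[0,0,0],[0,0,0],[0,0,0],[0,0,0],[0,0,0],[0,0,0],[0,0,0]]' --dp '[[0,-1.2,-2.2],[0,-2.2,-4],[0,-2.8,-5.2],[0,-2.8,-5.2],[0,-2.8,-5.2],[0,-2.8,-5.2],[0,-2.5,-4.8],[0,-1.5,-3]]' --gripper '[1,1,1,1,1,1,1,1]'

```text
clock: 43.85
eef_pos: [534.4, -153.4, 154.2]
eef_rot: [1.622, 1.563, 2.894]
wrist_force: [1.0, 0.6, -1.5]
finger_gap: 43.4
```

```bash
python3 -c "
from h import *
go([540.5,-166,140],72.7)"
```

```text
t 43.85 pos [ 534.4 -153.4  154.2] zang 72.89 gap 43.4 F [ 1.   0.6 -1.5] j [-0.35  0.33  1.52 -0.    1.3  -1.62]
dp cm tool [ 1.42 -0.96 -1.02] turn deg [ 0.19 -0.02 -0.44]
```

Emit:
jog_arm --turn '[[0,0,0],[0.2,0,-0.3],[0,0,0],[0,0,0],[0,0,0],[0,0,0]]' --dp '[[0,-0.3,-0.2],[2,0,0],[3,0,0],[3,0,0],[2,0,0],[0,0,0]]' --gripper '[1,1,1,1,1,1]'

```text
clock: 44.6
eef_pos: [533.7, -152.9, 47.2]
eef_rot: [1.509, 1.561, 2.777]
wrist_force: [0.0, 0.6, -0.7]
finger_gap: 43.6
```

```bash
python3 -c "
from h import *
go([540.5,-166,3.5],72.7)"
```

```text
t 44.6 pos [ 533.7 -152.9   47.2] zang 72.66 gap 43.6 F [ 0.   0.6 -0.7] j [-0.35  0.45  1.62  0.    1.08 -1.61]
dp cm tool [ 4.36 -1.08 -1.05] turn deg [-0.04  0.03 -0.53]
```

Emit:
jog_arm --turn '[[0,0,-0.3],[0,0,0],[0,0,0],[0,0,0]]' --dp '[[0.8,-0.9,-1.0],[1,0,0],[1,0,0],[0,0,0]]' --gripper '[1,1,1,1]'

```text
clock: 45.1
eef_pos: [540.3, -165.5, 18.8]
eef_rot: [1.268, 1.569, 2.536]
wrist_force: [0.1, -0.6, -2.2]
finger_gap: 43.3
```

```bash
python3 -c "
from h import *
go([540.5,-166,3.5],72.7)"
```

```text
t 45.1 pos [ 540.3 -165.5   18.8] zang 72.69 gap 43.3 F [ 0.1 -0.6 -2.2] j [-0.36  0.5   1.62  0.    1.02 -1.63]
dp cm tool [ 1.53 -0.04 -0.04] turn deg [-0.01  0.03 -0.1 ]
```

Emit:
jog_arm --turn '[[0,0,0],[0,0,0],[0,0,0],[0,0,0]]' --dp '[[0.5,0,0],[0.5,0,0],[0.3,0,0],[0,0,0]]' --gripper '[1,1,1,1]'

```text
clock: 45.6
eef_pos: [540.6, -165.5, 5.5]
eef_rot: [1.086, 1.57, 2.355]
wrist_force: [-0.1, 0.3, -2.2]
finger_gap: 43.2
```

```bash
python3 -c "
from h import *
go([540.5,-166,3.5],72.7)
p,d=camera('scene');cv2.imwrite('pics/s14.png',cv2.resize(p[100:250,220:410],None,fx=4,fy=4)[:,:,::-1])"
```

```text
t 45.6 pos [ 540.6 -165.5    5.5] zang 72.7 gap 43.2 F [-0.1  0.3 -2.2] j [-0.36  0.52  1.63  0.    1.   -1.63]
dp cm tool [ 0.2  -0.01 -0.05] turn deg [ 0.    0.03 -0.06]
```

View pics/s14.png

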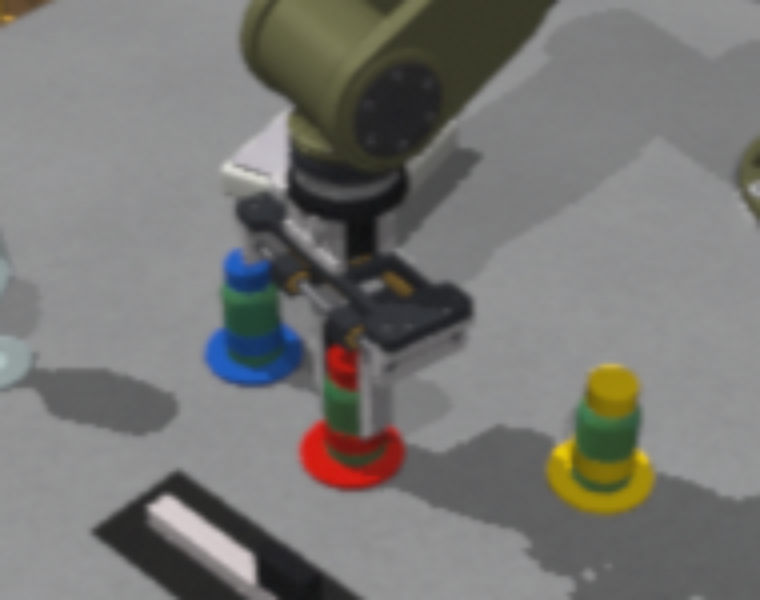

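The red bottle is centred over its coaster. Setting it down and releasing.

Emit:
jog_arm --turn '[[0,0,0],[0,0,0],[0,0,0]]' --dp '[[0.25,0,0],[0.1,0,0],[0,0,0]]' --gripper '[1,1,1]'

```text
clock: 46.02
eef_pos: [541.2, -165.7, 3.6]
eef_rot: [-1.265, 1.57, 0.004]
wrist_force: [0.4, 0.4, -1.2]
finger_gap: 43.7
```

Emit:
jog_arm --turn '[[0,0,0],[0,0,0],[0,0,0],[0,0,0],[0,0,0],[0,0,0],[0,0,0],[0,0,0]]' --dp '[[0,0,0],[0,0,0],[0,0,0],[0,0,0],[0,0,0],[0,0,0],[0,0,0],[0,0,0]]' --gripper '[0,0,0,0,0,0,0,0]'

```text
clock: 47.02
eef_pos: [541.4, -165.8, 3.6]
eef_rot: [-1.37, 1.569, -0.101]
wrist_force: [0.7, -0.4, -0.2]
finger_gap: 94.4
```

Emit:
jog_arm --turn '[[0,0,0],[0,0,0],[0,0,0],[0,0,0],[0,0,0],[0,0,0],[0,0,0]]' --dp '[[-2,0,0],[-4,0,0],[-4,0,0],[-4,0,0],[-3,0,0],[0,0,0],[0,0,0]]' --gripper '[0,0,0,0,0,0,0]'

```text
clock: 47.9
eef_pos: [540.3, -165.5, 177.3]
eef_rot: [1.19, 1.57, 2.459]
wrist_force: [-0.1, 0.5, -0.8]
finger_gap: 94.1
```

```bash
python3 - <<'E'
from h import *
go([463.4,244.4,150],72.7)
def chk(n,p,Q):
  h,s,v=cv2.split(cv2.cvtColor(p,cv2.COLOR_RGB2HSV));h=h.astype(int)
  for c,m in dict(red=((h<6)|(h>174))&(s>130),yel=(abs(h-26)<7)&(s>110),blu=(abs(h-110)<10)&(s>130)).items():
    for lo,hi in ((86,96),(2,12)):
      a=m&(Q[...,2]>lo)&(Q[...,2]<hi)&(Q[...,1]<100)&(Q[...,1]>-400)&(Q[...,0]<620)
      if a.sum()>20:print(n,c,lo,a.sum(),np.round(cv2.minEnclosingCircle(Q[a][:,:2].astype(np.float32))[0],1))
p,d=camera('wrist');T=np.array(calibration('wrist')['world_from_camera']);chk('wrist',p,cloud_w(d,T,calibration('wrist')['K']))
p,d=camera('scene');Q=cloud('scene',d);chk('scene',p,Q);cv2.imwrite('pics/s15.png',p[:,:,::-1])
g=big((Q[...,2]>20)&(Q[...,2]<140)&(Q[...,0]>350)&(Q[...,1]<-380)&(Q[...,1]>-500)&(d>0));print("glass",Q[g].min(0),Q[g].max(0))
g=big((Q[...,2]>50)&(Q[...,2]<60)&(Q[...,0]>640)&(Q[...,0]<730)&(p.max(-1)<60));print("grip",cv2.minAreaRect(Q[g][:,:2].astype(np.float32)))
E
```

```text
t 47.9 pos [ 540.3 -165.5  177.3] zang 72.7 gap 94.1 F [-0.1  0.5 -0.8] j [-0.36  0.33  1.47  0.    1.35 -1.63]
dp cm tool [ 2.77 19.53 36.85] turn deg [ 0.    0.02 -0.06]
wrist red 86 960 [ 539.9 -165.3]
wrist red 2 1211 [ 540.8 -168. ]
wrist yel 86 871 [455.7 -13.8]
wrist yel 2 1233 [454.1 -15.4]
wrist blu 86 802 [ 500.9 -293.6]
wrist blu 2 1066 [ 500.8 -295.3]
scene red 86 93 [ 538.8 -163.3]
scene red 2 200 [ 542.8 -166.5]
scene yel 86 101 [455.5 -11.1]
scene yel 2 216 [454.7 -15.7]
scene blu 86 77 [ 501.5 -292.9]
scene blu 2 156 [ 502.1 -293.9]
glass [ 602.28544936 -475.89740788   20.03442383] [ 661.88849461 -413.72107424  137.54283696]
grip ((666.6098022460938, 500.28729248046875), (3.5114121437072754, 68.84463500976562), 11.77209758758545)
```

View pics/s15.png

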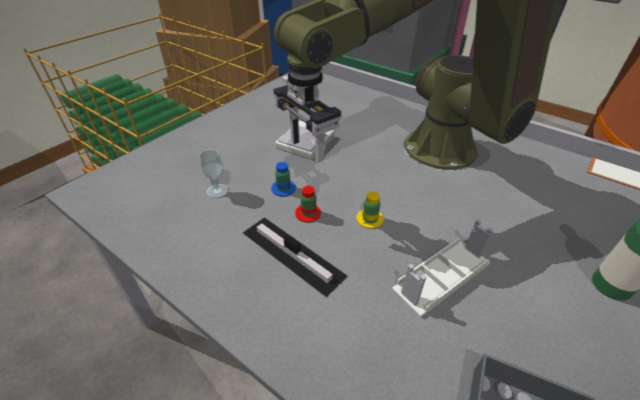

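All three bottles stand on their coasters within a few mm of centre. The bar is on the mat, the glass hasn't moved and the gripper is clear.

```bash
python3 -c "
from cell import order
print(order.sign_off())"
```

```text
the job is handed in; nothing more can be done
None
```

I lifted the bar straight up out of its brackets and laid it on the mat, grip up, while the bottles were still in the carrier. Then I stood the yellow, blue and red bottles on their matching coasters and handed the job in at about 48 s.

- **Bottles:** in the last pictures all three stand upright. The wrist camera puts the cap centres 2–3 mm from the coaster centres; the scene camera puts them 1–5 mm off.
- **Bar:** its grip was about 4 mm from the mat's middle and in line with the mat. I measured this just after laying it down. My final automatic grip check picked up something else in the scene, so the last confirmation of the bar is by picture only.
- **Glass:** its measured outline at the end matches the start within 2 mm.
- **Gripper:** open and clear of everything at the end.

**TCP disagreement:** the reported TCP was about 36 mm lower than where the cameras showed the real fingertips. The first grasp therefore closed on air above the grip block, with no contact force seen. I opened, corrected for the offset, and every later grasp and placing fitted it.

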